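# Make up the bolt kit and the jar kit on their outlined boards

## Robot

A 7-joint arm with a two-finger parallel gripper is mounted at the origin on a cart in front of the work surface, level with it; the furniture and walls round the work are solid. World frame = base frame: x ahead of the robot, y to its left, z up, the work surface at z = 0. Lengths are in m, angles in rad, forces in N, time in s.
With the tool pointing down it reaches from about 0.425 to 0.925 m from the base axis. Payload 6.8 kg.
Tool frame: the origin (TCP) lies at the very end of the fingers, on their centre line; the grasp point (between the pads) lies 19 mm behind it; z points along the fingers, x is the direction in which the jaws open and shut, and the axes are right-handed (so a half turn about z gives the same grasp; the last joint's range is limited). The gripper opens to 85 mm and grips with 20 to 120 N. Pads are 22 mm wide; open, the fingers measure 114 mm over their backs; the gripper's body (76 mm by 85 mm) begins 54 mm behind the grasp point. The pads swing forward as they close: fully open they stand 13 mm farther back than shut.
Start: joints at [1.062, 0.477, 0.022, 1.555, -0.011, 1.109, -0.083], TCP at [0.263, -0.622, 0.231] pointing down, gripper open.
Joint ranges: [-2.96, 2.96], [-0.34, 2.1], [-1.41, 1.46], [0.24, 2.44], [-1.37, 4.51], [0.17, 1.92], [-2.96, 2.96]. Speed limits (rad/s): [2.39, 2.39, 3.14, 3.14, 3.14, 3.14, 3.14].

## Interface

Orientations are given as a rotation vector (axis times angle).
In Python, from bench import get_obs, imaging, hand_in gives the robot as it stands.
- The arm moves only by the tool send_rows, never from a script. Its argument "motion" is a list of rows, each an object with "dp": the shift along the world's x, y, z in m, a list of three; "rot": the turn, a rotation vector about the world's x, y, z in rad, a list of three; "grip": the finger opening in m, from 0 to 0.0854. In form: [{"dp": [dx, dy, dz], "rot": [ax, ay, az], "grip": grip}, ...]. A call has 1 to 20 rows; each row shifts and turns the pose as measured when the row begins; what a row does not reach is not made up. A row lasts 1/8 s, in which the tool goes at most 62.5 mm and 10.7 degrees, less where a joint would pass 70% of its speed; a pose out of reach is approached as far as the arm can. A call is refused whole if a number of a shift passes 0.0625 or a number of a turn 0.188, either way. A call with a gripper value outside its range is refused whole. The fingers move at their own pace and stop on an object; "grip_force" is the grip in N (left out, the last holds). Time passes only in rows, so rows that do not move let the fingers close. It gives the time, the measured TCP pose, the force and the opening at its end, in the units of the state.
- get_obs(): the state, without advancing time (a new reading comes with each control period).
- imaging.grab_frame(name): name is "side" or "top" or "wrist"; returns a dict with "img" (420x560x3 uint8, red, green, blue), "fx", "fy", "cx", "cy" (pixels), "D" ([k1, k2, p1, p2, k3] as OpenCV has them; the pictures are not rectified), "R" (3x3) and "t" (3): a world point X has camera coordinates R X + t. Camera axes: x right, y down, z forward; pixel columns grow to the right and rows downward; lengths in m; the calibration is good to about 2 mm. A picture is of the moment at which its call begins. There is no depth.
- hand_in(): hands the job in, once; it reports no verdict.
The state is a dict: "clock": time; "joints": joint angles; "qvel": joint speeds; "tau": joint torques, N m; "tcp_pos": TCP position; "orientation": TCP orientation; "contact_force": force on the tool from outside, world axes, zero at the start; "moment": the same for the moment, N m; "grip_width": finger opening in m.
Only numpy, scipy, OpenCV 4.12 (cv2) and the standard library are available. Lean on these libraries where they do the work, as an engineer would, in place of code of your own. Each camera call takes 0.05 s, during which the arm holds its last target. There are 200 camera calls.

## Task

Make up the two service kits on the grey kit boards. On the board with three black outlines lay the long spanner, lay the nut on the hexagon and stand the bolt, head down, on the small disc; on the board with two outlines lay the short spanner and stand the short jar on the disc, each thing centred on its outline and the spanners in line with theirs. Leave the tall jar, the orange case and the wood block where they are.

Things in the scene. Friction and masses are not known exactly. Their poses are not given: they have to be found in the camera images.
- bolt_board: fixed flat grey board, 240 x 130 mm, 8 mm thick; origin at the centre of its underside, x along its length (roughly away from the robot), y along its width (to the robot's left), z up. Painted black outlines (no recess), centres (x, y) in mm: long spanner (0, 34), along x, 207 long; nut, a hexagon 36 across flats, (0, -32); bolt, a disc 27 across, (75, -32)
- jar_board: fixed flat grey board with only two outlines; size, thickness, origin and axes as the other board (240 x 130 x 8 mm, x along its length). Painted black outlines (no recess), centres (x, y) in mm: short spanner (-20, 34), along x, 150 long; short jar, a disc 62 across, (65, -32)
- long_spanner_mid (a point): the longer of the two loose spanners left and right of the boards, 199 x 34 x 7 mm, lying flat; point at its centre, 3.5 mm above its underside; y along its length, x across it, z up. Grip it across the slim shaft here (14 mm wide, only 4 mm thick and lying on the surface, so the fingertips must go right down). Either way round is right on the board
- short_spanner_mid (a point): the shorter of the two loose spanners left and right of the boards (not the one far off to the right), 142 x 26 x 7 mm, lying flat on the bench at the start; point at its centre, 3.5 mm above its underside; y along its length, x across it, z up; shaft 10 mm wide and 4 mm thick, lying on the surface. Either way round is right on the board
- nut_mid (a point): loose steel hexagon nut lying flat, 28 mm across flats (its x axis runs across two flats), 32 mm across corners, 13 mm high; point at its centre, 6.5 mm above its underside. It may lie at any turn on its outline
- bolt_mid (a point): loose steel bolt, 85 mm tall, standing upright on its hexagonal head (head 21 x 24 mm, 10 mm high; shank 15 mm thick above it); point on its axis, 42.5 mm above its underside; z up. It is placed as it stands, head down
- short_jar_mid (a point): the shorter of the two loose lidded jars on the open bench (blue lid), closed, 56 mm across, 91 mm tall, upright; point on its axis, 45.5 mm above its underside; z up
- tall_jar_mid (a point): the taller of the two lidded jars on the open bench, 67 mm across, 127 mm tall, upright; in neither kit, stays where it is; point on its axis, 63.5 mm above its underside
- orange_case: bystander: flat orange case, 72 x 215 x 35 mm, behind the boards; stays where it is; origin at the centre of its underside, y along its length
- wood_block: bystander: plain wooden block, 60 x 120 x 34 mm, towards the back left; stays where it is; origin at the centre of its underside, y along its length
Not all that is in view belongs to the job. What is shaped like the part that bears short_jar_mid but pink or red is not meant.

How it is judged:
By the outcome, as a careful person would: the job done as asked, in the order asked, and still so for the second after the job is handed in, with the robot touching nothing.
It also fails if it takes over 128 s, if anything falls off the work surface, if the arm or the gripper's body presses on something with over 40 N, if the wrist force passes 120 N, or if a joint passes its speed limit or range.

## Working session

There is one attempt and no reset: what is moved stays moved. The work goes in short steps, Python scripts to look and compute and a tool call to move; the robot and the scene stay as the last step left them, time stands still between calls to the robot, and variables do not carry over. Pictures are saved under pics/ and viewed, about 12 in all and at most 16, crops included, and the job is handed in when it is done.

Besides the shell and the picture viewer there is one more tool, called after ">>>" as name([rows], argument=value, ...), one row to a line, values as JSON. send_rows: Moves the arm, as the interface text tells. Its arguments: {"type":"object","properties":{"motion":{"type":"array","items":{"type":"object","properties":{"dp":{"type":"array","items":{"type":"number"}},"rot":{"type":"array","items":{"type":"number"}},"grip":{"type":"number"}}}},"grip_force":{"type":"number"}},"required":["motion"]}

```bash
mkdir -p pics
cat > h.py <<'E'
import numpy as np, cv2, json
from bench import get_obs, imaging
def grab(n,save=None):
    f=imaging.grab_frame(n)
    f['K']=np.array([[f['fx'],0,f['cx']],[0,f['fy'],f['cy']],[0,0,1.]]);f['D']=np.array(f['D'],float);f['R']=np.array(f['R']);f['t']=np.array(f['t'])
    if save: cv2.imwrite('pics/'+save,cv2.cvtColor(f['img'],cv2.COLOR_RGB2BGR))
    np.save(f'last_{n}.npy',f,allow_pickle=True)
    return f
def load(n): return np.load(f'last_{n}.npy',allow_pickle=True).item()
def ray(f,p):
    u=cv2.undistortPoints(np.array(p,float).reshape(-1,1,2),f['K'],f['D']).reshape(-1,2)
    d=np.c_[u,np.ones(len(u))]@f['R']
    return -f['R'].T@f['t'],d
def plane(f,p,z):
    o,d=ray(f,p); return o+d*((z-o[2])/d[:,2])[:,None]
def proj(f,X):
    return cv2.projectPoints(np.array(X,float).reshape(-1,1,3),cv2.Rodrigues(f['R'])[0],f['t'],f['K'],f['D'])[0].reshape(-1,2)
def crop(f,x0,y0,x1,y1,s,name):
    c=f['img'][y0:y1,x0:x1]; cv2.imwrite('pics/'+name,cv2.cvtColor(cv2.resize(c,None,fx=s,fy=s,interpolation=cv2.INTER_CUBIC),cv2.COLOR_RGB2BGR))
E
python3 - <<'E'
from h import *
for n in ['top','side','wrist']:
    f=grab(n,n+'0.png'); print(n,-f['R'].T@f['t'],f['fx'])
print(get_obs())
a=cv2.imread('pics/top0.png');cv2.imwrite('pics/top0b.png',cv2.resize(a,(800,600),interpolation=cv2.INTER_CUBIC))
a=cv2.imread('pics/side0.png');cv2.imwrite('pics/side0b.png',cv2.resize(a,(800,600),interpolation=cv2.INTER_CUBIC))
E
```

```text
top [ 0.13080694 -0.0552172   1.97894472] 534.5571052530631
side [0.78694195 0.53878722 1.19092119] 456.64973669850536
wrist [ 0.33555347 -0.58948069  0.373932  ] 303.22254086098656
{'clock': 0.15, 'joints': array([ 1.06190416,  0.47759493,  0.02235565,  1.55618721, -0.01148041,
        1.10934162, -0.08312721]), 'qvel': array([ 0.00048449, -0.00151891,  0.00025965, -0.00335196, -0.00115501,
        0.00079883,  0.00011177]), 'tau': array([ 3.18345927e-03, -5.96922326e+01,  1.61044657e+00, -2.81491256e+01,
        1.27176906e-02,  6.56058415e-03, -1.11053183e-05]), 'tcp_pos': array([ 0.26315777, -0.6210977 ,  0.2305752 ]), 'orientation': array([-2.61861175e+00,  1.73443010e+00,  1.93325233e-03]), 'contact_force': array([0.20654161, 0.05362766, 0.09602186]), 'moment': array([ 0.05381266, -0.01652085,  0.00197967]), 'grip_width': 0.08515203009878655}
```

View pics/top0b.png

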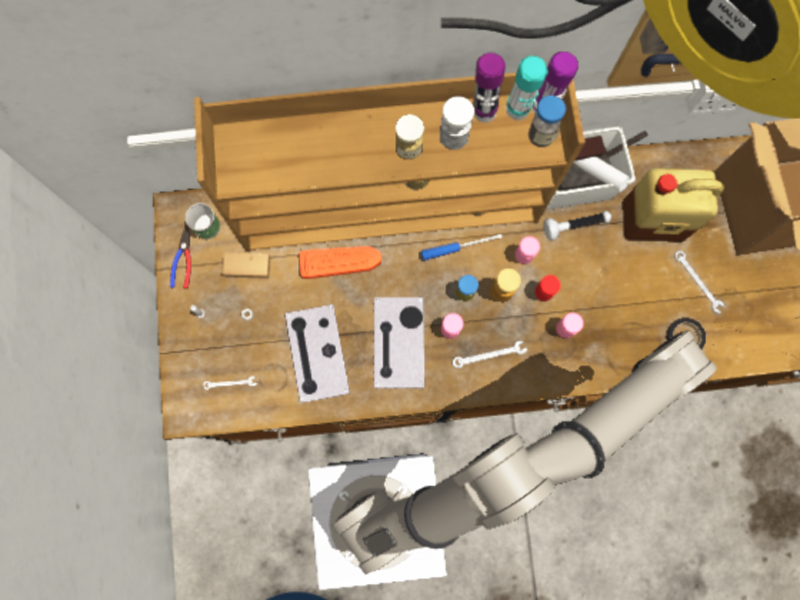

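View pics/side0b.png

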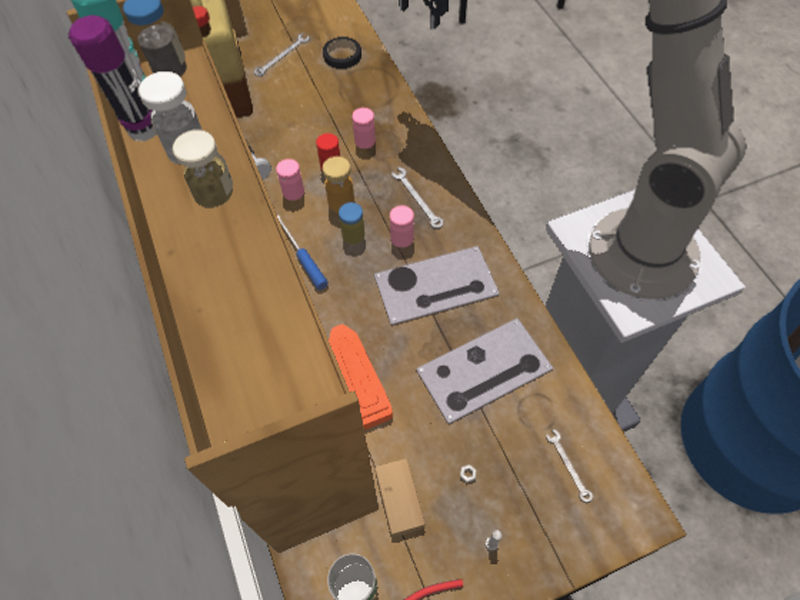

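Top view (800 px scale): the long spanner is at (490,354) and the short one at (230,383). The spanner at (700,280) is the far-right one to leave alone. The nut is at (247,314), the bolt at (196,312), the three-outline board at (316,352) and the two-outline board at (400,342). The blue-lid jar is at (468,288). The tall yellow-lid jar at (508,284) and the pink and red ones at (452,325), (528,249), (547,288) and (570,325) are not meant.

```bash
cat > m.py <<'E'
from h import *
def comps(mask,amin,amax):
    n,l,s,c=cv2.connectedComponentsWithStats(mask.astype(np.uint8),connectivity=8)
    return [(s[i],c[i],(l==i)) for i in range(1,n) if amin<s[i][4]<amax]
for n in ['top','side']:
    f=load(n); hsv=cv2.cvtColor(f['img'],cv2.COLOR_RGB2HSV).astype(int); H,S,V=hsv[...,0],hsv[...,1],hsv[...,2]
    g=(S<60)&(V>110)
    print(n,'grey')
    for s,c,m in comps(g,15,8000):
        X=plane(f,c,0.004)[0]
        if not(0.3<X[0]<1.0 and -0.5<X[1]<0.7): continue
        cn=cv2.findContours(m.astype(np.uint8),0,2)[0][0]
        P=plane(f,cn.reshape(-1,2),0.004)[:,:2]
        r=cv2.minAreaRect((P*1000).astype(np.float32))
        print('  px',c.round(),s[4],'X',X[:2].round(3),'rect',np.round(r[0],0),np.round(r[1],0),round(r[2],1))
    print(n,'dark')
    for s,c,m in comps((V<75)&(S<90),8,1200):
        X=plane(f,c,0.008)[0]
        if not(0.4<X[0]<0.8 and -0.1<X[1]<0.35): continue
        ys,xs=np.nonzero(m);P=plane(f,np.c_[xs,ys],0.008)[:,:2];w,v=np.linalg.eigh(np.cov(P.T)) if len(P)>2 else (0,np.eye(2))
        print('  px',c.round(),s[4],'X',X[:2].round(4),'ang',round(np.degrees(np.arctan(v[1,1]/v[0,1])),1))
    print(n,'blue')
    for s,c,m in comps((H>95)&(H<120)&(S>120)&(V>60),20,2000):
        X=plane(f,c,0.091)[0]; print('  px',c.round(),s[4],X.round(3))
f=load('top')
crop(f,90,160,420,300,2.4,'c1.png')
E
python3 m.py
```

```text
top grey
  px [139. 152.] 319 X [0.847 0.401] rect [847. 401.] [83. 75.] 39.7
  px [335. 168.] 71 X [ 0.698 -0.35 ] rect [ 701. -349.] [ 25. 121.] 10.8
  px [371. 172.] 111 X [ 0.67  -0.484] rect [ 671. -484.] [43. 44.] 81.8
  px [128. 172.] 18 X [0.771 0.448] rect [772. 448.] [15. 17.] 41.4
  px [279. 241.] 1862 X [ 0.44  -0.105] rect [ 447. -105.] [129. 238.] 84.0
  px [223. 247.] 1840 X [0.438 0.108] rect [441. 112.] [241. 132.] 5.0
  px [139. 218.] 55 X [0.583 0.416] rect [585. 417.] [45. 21.] 40.3
  px [172. 220.] 46 X [0.563 0.288] rect [563. 288.] [27. 27.] 86.2
  px [317. 226.] 128 X [ 0.482 -0.252] rect [ 483. -251.] [45. 43.] 38.1
  px [341. 248.] 275 X [ 0.388 -0.333] rect [ 390. -334.] [ 36. 199.] 6.7
  px [160. 268.] 137 X [0.385 0.345] rect [386. 345.] [139.  26.] 87.8
top dark
  px [212. 248.] 250 X [0.4374 0.1455] ang 5.0
  px [226. 226.] 21 X [0.5172 0.0872] ang -77.8
  px [270. 244.] 143 X [ 0.4316 -0.069 ] ang -5.6
  px [230. 244.] 29 X [0.4452 0.0782] ang 82.6
top blue
  px [385.  76.] 291 [ 1.022 -0.579  0.091]
  px [307. 175.] 155 [ 0.657 -0.232  0.091]
  px [12
[... 810 characters left out ...]
327] rect [608. 326.] [15.  7.] 12.3
  px [322. 363.] 109 X [0.611 0.352] rect [612. 347.] [39. 30.] 64.0
  px [334. 367.] 87 X [0.587 0.373] rect [588. 375.] [46. 17.] 63.8
  px [345. 375.] 79 X [0.572 0.401] rect [575. 401.] [35. 21.] 18.6
  px [246. 407.] 595 X [0.822 0.373] rect [821. 364.] [72. 80.] 66.9
side dark
  px [315. 205.] 201 X [ 0.4318 -0.0688] ang -6.1
  px [336. 248.] 28 X [0.4388 0.0822] ang 55.1
  px [353. 263.] 342 X [0.4154 0.1432] ang 4.8
  px [310. 259.] 44 X [0.5204 0.0858] ang 6.8
  px [319. 281.] 82 X [0.5269 0.1544] ang -72.4
side blue
  px [100.   7.] 379 [ 0.831 -1.13   0.091]
  px [245. 148.] 160 [ 0.566 -0.291  0.091]
  px [217. 187.] 207 [ 0.689 -0.192  0.091]
```

View pics/c1.png

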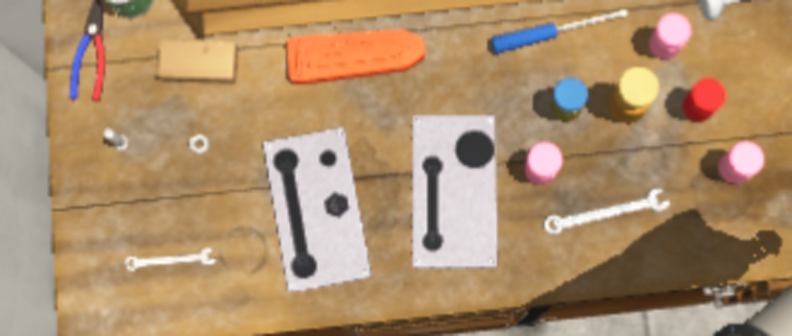

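Board 1 comes out at (0.442, 0.112), yaw 5°, and board 2 at (0.448, -0.106), yaw -6°. The crop confirms the blue-lid jar at (570,97), next to the taller yellow one, and the long spanner at (607,213). I'll move to hover over the long spanner.

>>> send_rows([
  {"dp": [0.016,0.036,-0.011],"rot": [0,0,0.161],"grip": 0.04},
  {"dp": [0.016,0.036,-0.011],"rot": [0,0,0.161],"grip": 0.04},
  {"dp": [0.016,0.036,-0.011],"rot": [0,0,0.161],"grip": 0.04},
  {"dp": [0.016,0.036,-0.011],"rot": [0,0,0.161],"grip": 0.04},
  {"dp": [0.016,0.036,-0.011],"rot": [0,0,0.161],"grip": 0.04},
  {"dp": [0.016,0.036,-0.011],"rot": [0,0,0.161],"grip": 0.04},
  {"dp": [0.016,0.036,-0.011],"rot": [0,0,0.161],"grip": 0.04},
  {"dp": [0.016,0.036,-0.011],"rot": [0,0,0.161],"grip": 0.04},
  {"dp": [0,0,0],"rot": [0,0,0],"grip": 0.04},
], grip_force=60)

```text
clock: 1.27
tcp_pos: [0.3917, -0.3232, 0.1383]
orientation: [-3.131, -0.251, 0.002]
contact_force: [-0.7, 0.6, -0.7]
grip_width: 0.0402
```

```bash
cat >> h.py <<'E'
from scipy.spatial.transform import Rotation as Ro
def st():
    o=get_obs(); M=Ro.from_rotvec(o['orientation']).as_matrix()
    yaw=np.degrees(np.arctan2(M[1,0],M[0,0]))
    print('t',round(o['clock'],2),'tcp',np.round(o['tcp_pos'],4),'yaw',round(yaw,2),'zaxis',M[:,2].round(4),'F',np.round(o['contact_force'],1),'g',round(o['grip_width'],4),'j7',round(o['joints'][6],2))
    return o,M
def greyblobs(f,z,amin=60,smax=60,vmin=110):
    hsv=cv2.cvtColor(f['img'],cv2.COLOR_RGB2HSV).astype(int); m=((hsv[...,1]<smax)&(hsv[...,2]>vmin)).astype(np.uint8)
    for c in cv2.findContours(m,0,2)[0]:
        if cv2.contourArea(c)<amin: continue
        P=plane(f,c.reshape(-1,2),z)[:,:2]*1000
        r=cv2.minAreaRect(P.astype(np.float32)); print('px',c.reshape(-1,2).mean(0).round(),cv2.contourArea(c),'rect',np.round(r[0],1),np.round(r[1],1),round(r[2],1))
E
python3 - <<'E'
from h import *
o,M=st()
f=grab('wrist','w1.png'); greyblobs(f,0.004)
print(proj(f,[o['tcp_pos'],[0.392,-.334,.003]]))
E
```

```text
t 1.27 tcp [ 0.3917 -0.3232  0.1383] yaw 9.16 zaxis [-1.5e-03  2.0e-04 -1.0e+00] F [-0.7  0.6 -0.7] g 0.0402 j7 0.57
px [471. 335.] 120.5 rect [ 621.4 -443.9] [13.3 27.3] 54.8
px [278. 246.] 2091.5 rect [ 390.3 -360.3] [ 34.9 153.2] 9.8
px [281. 124.] 766.0 rect [ 382.  -258.2] [27.8 44.4] 26.8
px [439. 135.] 2345.5 rect [ 522.2 -244.9] [60.1 41.7] 63.0
px [495.  40.] 2596.0 rect [ 530.8 -153. ] [51.8 70.1] 84.5
px [ 96. 176.] 49804.0 rect [ 191.9 -432.6] [474.5 146.2] 83.1
[[283.36198044 269.59176898]
 [281.2783372  209.6805707 ]]
```

View pics/w1.png

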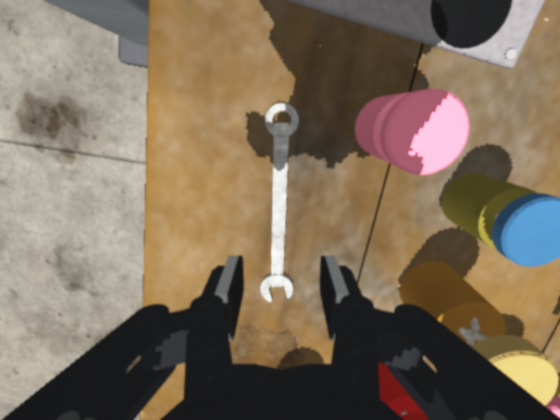

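The wrist view shows the long spanner running from its ring end (281,119, outer edge at row 102) to its open end (277,289, outer edge at row 302).

Run:
```python
from h import *
f=load('wrist')
hsv=cv2.cvtColor(f['img'],cv2.COLOR_RGB2HSV).astype(int)
m=((hsv[...,1]<60)&(hsv[...,2]>85)); 
ys,xs=np.nonzero(m[95:310,255:303]); P=plane(f,np.c_[xs+255,ys+95],0.004)[:,:2]*1000
h=cv2.minAreaRect(P.astype(np.float32)); print(h)
# shaft center line
for r in range(160,255,15):
    x=np.nonzero(m[r,255:303])[0]+255; print(r,x.min(),x.max(),plane(f,[[x.mean(),r]],0.004)[0].round(4))
```

```text
((389.306884765625, -336.6822204589844), (34.87263870239258, 200.87991333007812), 7.868221759796143)
160 273 288 [ 0.3836 -0.2866  0.004 ]
175 272 287 [ 0.3849 -0.3005  0.004 ]
190 272 287 [ 0.3872 -0.3146  0.004 ]
205 272 286 [ 0.389  -0.3294  0.004 ]
220 272 285 [ 0.391  -0.3446  0.004 ]
235 271 284 [ 0.3925 -0.3603  0.004 ]
250 271 284 [ 0.395  -0.3765  0.004 ]
```

>>> send_rows([
  {"dp": [-0.001,-0.009,-0.035],"rot": [0,0,-0.02],"grip": 0.035},
  {"dp": [0,-0.003,-0.035],"rot": [0,0,-0.01],"grip": 0.035},
  {"dp": [0,-0.001,-0.02],"rot": [0,0,0],"grip": 0.035},
  {"dp": [0,0,-0.005],"rot": [0,0,0],"grip": 0.035},
  {"dp": [0,0,0],"rot": [0,0,0],"grip": 0.035},
])

```text
clock: 1.95
tcp_pos: [0.3885, -0.3462, 0.0431]
orientation: [3.129, 0.173, -0.0]
contact_force: [0.5, 0.3, -0.4]
grip_width: 0.0351
```

```bash
python3 -c "
from h import *
st()"
```

```text
t 1.95 tcp [ 0.3885 -0.3462  0.0431] yaw 6.34 zaxis [ 4.0e-04 -7.5e-03 -1.0e+00] F [ 0.5  0.3 -0.4] g 0.0351 j7 0.48
```

>>> send_rows([
  {"dp": [0.001,0.008,-0.018],"rot": [0.007,0,0.012],"grip": 0.032},
  {"dp": [0,0.001,-0.01],"rot": [0,0,0],"grip": 0.032},
  {"dp": [0,0,-0.004],"rot": [0,0,0],"grip": 0.032},
  {"dp": [0,0,0],"rot": [0,0,0],"grip": 0.032},
])

```text
clock: 2.45
tcp_pos: [0.3904, -0.3374, 0.0105]
orientation: [3.134, 0.193, 0.004]
contact_force: [0.1, -0.3, 1.1]
grip_width: 0.0317
```

```bash
python3 -c "
from h import *
st()"
```

```text
t 2.45 tcp [ 0.3904 -0.3374  0.0105] yaw 7.03 zaxis [ 0.0025 -0.0019 -1.    ] F [ 0.1 -0.3  1.1] g 0.0317 j7 0.46
```

Now down and close.

>>> send_rows([
  {"dp": [0,0,-0.006],"rot": [0,0,0],"grip": 0.028},
  {"dp": [0,0,-0.003],"rot": [0,0,0],"grip": 0.028},
  {"dp": [0,0,0],"rot": [0,0,0],"grip": 0.022},
  {"dp": [0,0,0],"rot": [0,0,0],"grip": 0.022},
])

```text
clock: 2.95
tcp_pos: [0.3908, -0.3378, 0.0014]
orientation: [3.133, 0.192, 0.005]
contact_force: [0.5, -0.1, 0.4]
grip_width: 0.0218
```

```bash
python3 -c "
from h import *
st()"
```

```text
t 2.95 tcp [ 0.3908 -0.3378  0.0014] yaw 7.02 zaxis [ 0.0034 -0.0027 -1.    ] F [ 0.5 -0.1  0.4] g 0.0218 j7 0.45
```

>>> send_rows([
  {"dp": [0,0,0],"rot": [0,0,0],"grip": 0.008},
  {"dp": [0,0,0],"rot": [0,0,0],"grip": 0.008},
  {"dp": [0,0,0],"rot": [0,0,0],"grip": 0.008},
])

```text
clock: 3.32
tcp_pos: [0.3908, -0.3379, 0.0017]
orientation: [3.133, 0.192, 0.005]
contact_force: [0.3, 0.2, -1.0]
grip_width: 0.0104
```

>>> send_rows([
  {"dp": [0,0,0.02],"rot": [0,0,0],"grip": 0.008},
  {"dp": [0,0,0.03],"rot": [0,0,0],"grip": 0.008},
])

```text
clock: 3.58
tcp_pos: [0.389, -0.3365, 0.0505]
orientation: [-3.135, -0.193, 0.001]
contact_force: [-0.3, -0.6, -1.8]
grip_width: 0.0101
```

```bash
python3 -c "
from h import *
st()"
```

```text
t 3.58 tcp [ 0.389  -0.3365  0.0505] yaw 7.04 zaxis [-8.e-04  6.e-04 -1.e+00] F [-0.3 -0.6 -1.8] g 0.0101 j7 0.49
```

>>> send_rows([
  {"dp": [0,0,0.04],"rot": [0,0,0],"grip": 0.008},
  {"dp": [0.005,0.02,0.05],"rot": [0,0,0.05],"grip": 0.008},
  {"dp": [0.012,0.042,0],"rot": [0,0,0.15],"grip": 0.008},
  {"dp": [0.012,0.042,0],"rot": [0,0,0.15],"grip": 0.008},
  {"dp": [0.012,0.042,0],"rot": [0,0,0.15],"grip": 0.008},
  {"dp": [0.012,0.042,0],"rot": [0,0,0.15],"grip": 0.008},
  {"dp": [0.012,0.042,0],"rot": [0,0,0.15],"grip": 0.008},
  {"dp": [0,0.042,0],"rot": [0,0,0.15],"grip": 0.008},
  {"dp": [0,0.042,0],"rot": [0,0,0.15],"grip": 0.008},
  {"dp": [0,0.042,0],"rot": [0,0,0.15],"grip": 0.008},
  {"dp": [-0.006,0.042,0],"rot": [0,0,0.13],"grip": 0.008},
  {"dp": [-0.006,0.042,0],"rot": [0,0,0.1],"grip": 0.008},
  {"dp": [0,0.02,0],"rot": [0,0,0.04],"grip": 0.008},
  {"dp": [0,0,0],"rot": [0,0,0],"grip": 0.008},
])

```text
clock: 5.32
tcp_pos: [0.4407, 0.1359, 0.1456]
orientation: [2.084, 2.347, 0.01]
contact_force: [0.9, 0.1, -1.3]
grip_width: 0.0103
```

```bash
python3 -c "
from h import *
st()
f=grab('wrist','w2.png')"
```

```text
t 5.33 tcp [0.4407 0.1359 0.1456] yaw 96.79 zaxis [ 0.0069  0.0028 -1.    ] F [ 0.9  0.1 -1.3] g 0.0103 j7 0.91
```

View pics/w2.png

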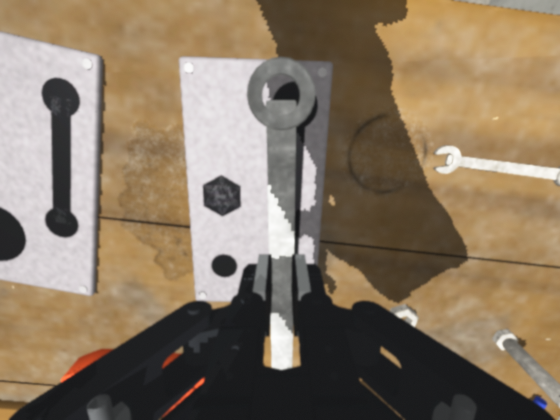

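The spanner is held square between the pads, with its ring at (282,93). Board outlines in view are the hexagon at (222,196) and the bolt disc at (224,265). I'll refine the board pose from these.

```bash
cat > bd.py <<'E'
from h import *
def dark(f,z=.008,amin=60,amax=4000,vmax=75,roi=None):
    hsv=cv2.cvtColor(f['img'],cv2.COLOR_RGB2HSV).astype(int); m=((hsv[...,2]<vmax)&(hsv[...,1]<90)).astype(np.uint8)
    for c in cv2.findContours(m,0,2)[0]:
        a=cv2.contourArea(c)
        if amin<a<amax:
            M=cv2.moments(c);p=(M['m10']/M['m00'],M['m01']/M['m00'])
            P=plane(f,c.reshape(-1,2),z)[:,:2]*1000; r=cv2.minAreaRect(P.astype(np.float32))
            print('px',np.round(p),a,'X',(plane(f,p,z)[0]*1000).round(1)[:2],'rect',np.round(r[0],1),np.round(r[1],1),round(r[2],1))
E
python3 - <<'E'
from bd import *
f=load('wrist'); dark(f)
o=get_obs(); R=plane(f,[[281,57],[281,75]],.147)[:,:2]; print(R, np.linalg.norm(R-o['tcp_pos'][:2],axis=1))
# board far/near edges: corners by eye
print(plane(f,[[181,58],[331,62],[198,303]],.008).round(4))
E
```

```text
px [224. 265.] 346.0 X [520.  86.] rect [520.2  86. ] [22.2 23.3] 6.7
px [ 10. 236.] 900.0 X [ 512.1 -128.4] rect [ 513.4 -126.6] [23.1 56.6] 80.5
px [223. 199.] 515.0 X [447.8  81.1] rect [446.  80.] [31.5 36.5] 31.9
px [301. 165.] 697.0 X [406.5 150.8] rect [422.3 150.3] [149.9  16.4] 0.3
px [288.  92.] 349.5 X [345.2 130.8] rect [344.2 130. ] [22.5 16.4] 89.8
px [ 61. 154.] 3064.0 X [422.7 -69. ] rect [431.6 -70.2] [ 29.4 147.7] 83.8
[[0.33900531 0.12425714]
 [0.34590315 0.12507498]] [0.10221494 0.09526964]
[[0.3297 0.0391 0.008 ]
 [0.3178 0.164  0.008 ]
 [0.5691 0.0607 0.008 ]]
```

>>> send_rows([
  {"dp": [0,0.006,-0.035],"rot": [-0.002,0.005,-0.02],"grip": 0.008},
  {"dp": [0,0.002,-0.035],"rot": [0,0,-0.005],"grip": 0.008},
  {"dp": [0,0,-0.02],"rot": [0,0,0],"grip": 0.008},
  {"dp": [0,0,-0.005],"rot": [0,0,0],"grip": 0.008},
  {"dp": [0,0,0],"rot": [0,0,0],"grip": 0.008},
])

```text
clock: 6.0
tcp_pos: [0.4424, 0.1353, 0.048]
orientation: [2.13, 2.302, -0.003]
contact_force: [0.5, 1.9, -0.6]
grip_width: 0.0098
```

```bash
python3 -c "
from h import *
st()"
```

```text
t 6.0 tcp [0.4424 0.1353 0.048 ] yaw 94.44 zaxis [ 0.0023 -0.005  -1.    ] F [ 0.5  1.9 -0.6] g 0.0098 j7 0.69
```

>>> send_rows([
  {"dp": [-0.001,0.006,-0.014],"rot": [0.003,0.001,0.006],"grip": 0.008},
  {"dp": [0,0.003,-0.008],"rot": [0,0,0],"grip": 0.008},
  {"dp": [0,0.001,-0.003],"rot": [0,0,0],"grip": 0.008},
  {"dp": [0,0,0],"rot": [0,0,0],"grip": 0.008},
])

```text
clock: 6.5
tcp_pos: [0.4427, 0.1459, 0.0228]
orientation: [2.125, 2.308, 0.003]
contact_force: [0.9, -0.3, -1.3]
grip_width: 0.0105
```

```bash
python3 -c "
from h import *
st()"
```

```text
t 6.5 tcp [0.4427 0.1459 0.0228] yaw 94.72 zaxis [ 0.0043 -0.0011 -1.    ] F [ 0.9 -0.3 -1.3] g 0.0105 j7 0.62
```

>>> send_rows([
  {"dp": [-0.002,0,-0.006],"rot": [0,0.003,0.005],"grip": 0.008},
  {"dp": [0,0,-0.004],"rot": [0,0,0],"grip": 0.008},
  {"dp": [0,0,-0.001],"rot": [0,0,0],"grip": 0.008},
  {"dp": [0,0,0],"rot": [0,0,0],"grip": 0.008},
])

```text
clock: 7.0
tcp_pos: [0.4408, 0.1458, 0.0113]
orientation: [2.121, 2.315, 0.0]
contact_force: [0.5, -0.3, -1.7]
grip_width: 0.0098
```

```bash
python3 -c "
from h import *
st()"
```

```text
t 7.0 tcp [0.4408 0.1458 0.0113] yaw 95.02 zaxis [ 0.0016 -0.0011 -1.    ] F [ 0.5 -0.3 -1.7] g 0.0098 j7 0.61
```

>>> send_rows([
  {"dp": [0,0,-0.0015],"rot": [0,0,0],"grip": 0.008},
  {"dp": [0,0,0],"rot": [0,0,0],"grip": 0.013},
  {"dp": [0,0,0],"rot": [0,0,0],"grip": 0.03},
  {"dp": [0,0,0],"rot": [0,0,0],"grip": 0.03},
  {"dp": [0,0,0.02],"rot": [0,0,0],"grip": 0.04},
  {"dp": [0,0,0.04],"rot": [0,0,0],"grip": 0.045},
  {"dp": [0.02,0.02,0.04],"rot": [0,0,0],"grip": 0.045},
  {"dp": [0.03,0.035,0.02],"rot": [0,0,0],"grip": 0.045},
  {"dp": [0.03,0.035,0],"rot": [0,0,0],"grip": 0.045},
  {"dp": [0.01,0.02,0],"rot": [0,0,0],"grip": 0.045},
  {"dp": [0,0,0],"rot": [0,0,0],"grip": 0.045},
])

```text
clock: 8.38
tcp_pos: [0.5331, 0.2582, 0.1353]
orientation: [2.123, 2.312, 0.002]
contact_force: [-0.6, -0.8, -0.6]
grip_width: 0.0448
```

```bash
python3 -c "
from h import *
st()
f=grab('wrist','w3.png'); greyblobs(f,0.013,100)"
```

```text
t 8.38 tcp [0.5331 0.2582 0.1353] yaw 94.9 zaxis [ 0.0026 -0.001  -1.    ] F [-0.6 -0.8 -0.6] g 0.0448 j7 0.69
px [220. 277.] 353.0 rect [616.7 204. ] [11.5 54.2] 77.6
px [343. 277.] 330.5 rect [605.7 326.5] [55.1 12. ] 20.9
px [446. 274.] 1156.5 rect [599.4 436.1] [104.2  20.7] 50.8
px [531. 309.] 5786.5 rect [655.7 531.9] [255.8  62.2] 20.7
px [308. 234.] 707.0 rect [562.  285.9] [31.  29.6] 55.9
px [398.  32.] 3163.5 rect [387.4 342.1] [ 25.8 138.6] 0.2
px [135. 113.] 29280.5 rect [472.4 117.4] [174.2 128.9] 5.2
```

View pics/w3.png

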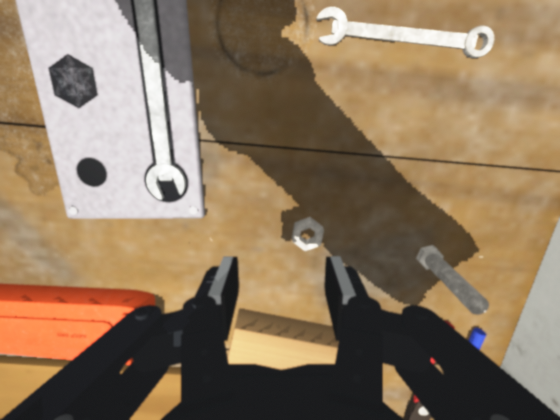

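The long spanner lies inside its outline (open end at (165,183)). The nut is at (308,234), half in shadow. The bolt's head is at (428,255) and its top at (478,303).

Run:
```python
from h import *
f=load('wrist'); print(-f['R'].T@f['t'])
hsv=cv2.cvtColor(f['img'],cv2.COLOR_RGB2HSV).astype(int)
for smax in (60,80,100):
    m=(hsv[...,1]<smax)&(hsv[...,2]>60)
    m[:215]=0;m[255:]=0;m[:,:288]=0;m[:,330:]=0
    n,l,s,c=cv2.connectedComponentsWithStats(m.astype(np.uint8)); i=1+np.argmax(s[1:,4]); ys,xs=np.nonzero(l==i)
    P=plane(f,np.c_[xs,ys],0.013)[:,:2]*1000
    a=np.radians(np.arange(0,180,5)); w=[np.ptp(P@[np.cos(t),np.sin(t)]) for t in a]
    print(smax,s[i][4],P.mean(0).round(1),[(int(np.degrees(t)),round(x,1)) for t,x in zip(a,w)])
crop(f,280,205,340,265,8,'n.png')
```

```text
[0.45208358 0.25215787 0.2785958 ]
60 722 [560.9 285.6] [(0, np.float64(34.1)), (5, np.float64(33.8)), (10, np.float64(33.8)), (14, np.float64(33.6)), (20, np.float64(33.1)), (25, np.float64(32.3)), (29, np.float64(32.1)), (35, np.float64(32.5)), (40, np.float64(33.0)), (45, np.float64(33.2)), (50, np.float64(33.2)), (55, np.float64(33.1)), (59, np.float64(32.9)), (65, np.float64(32.5)), (70, np.float64(31.9)), (75, np.float64(31.1)), (80, np.float64(30.1)), (85, np.float64(29.4)), (90, np.float64(29.4)), (95, np.float64(29.4)), (100, np.float64(30.0)), (105, np.float64(30.7)), (110, np.float64(31.2)), (115, np.float64(31.6)), (119, np.float64(31.9)), (125, np.float64(31.9)), (130, np.float64(31.8)), (135, np.float64(31.3)), (140, np.float64(30.8)), (145, np.float64(30.6)), (150, np.float64(31.0)), (155, np.float64(32.1)), (160, np.float64(33.0)), (165, np.float64(33.7)), (170, np.float64(34.1)), (175, np.float64(34.2))]
80 800 [560.9 285.7] [(0, np.float64(36.1)), (5, np.float64(35.8)), (10, np.float64(35.5)), (14, np.float64(34.9)), (20, np.float64(34.1)), (25, np.float64(33.4)), (
[... 936 characters left out ...]
at64(46.6)), (40, np.float64(47.6)), (45, np.float64(48.1)), (50, np.float64(48.3)), (55, np.float64(48.2)), (59, np.float64(47.8)), (65, np.float64(47.0)), (70, np.float64(45.9)), (75, np.float64(44.4)), (80, np.float64(42.7)), (85, np.float64(41.1)), (90, np.float64(39.6)), (95, np.float64(37.9)), (100, np.float64(37.6)), (105, np.float64(38.7)), (110, np.float64(39.6)), (115, np.float64(40.5)), (119, np.float64(41.0)), (125, np.float64(41.3)), (130, np.float64(41.4)), (135, np.float64(41.2)), (140, np.float64(40.8)), (145, np.float64(40.1)), (150, np.float64(39.8)), (155, np.float64(39.7)), (160, np.float64(39.8)), (165, np.float64(39.8)), (170, np.float64(39.6)), (175, np.float64(39.2))]
```

View pics/n.png

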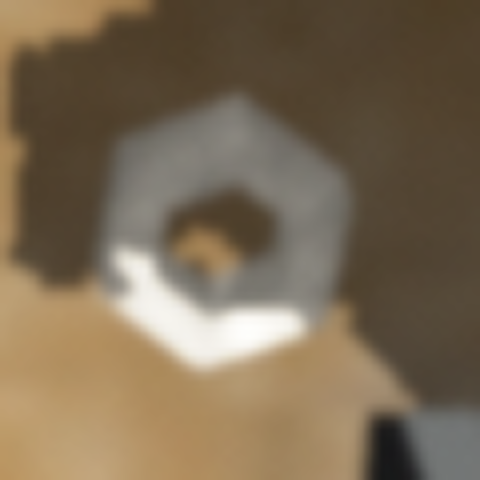

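>>> send_rows([
  {"dp": [0.018,0.016,-0.03],"rot": [0,0,-0.05],"grip": 0.048},
  {"dp": [0.008,0.008,-0.03],"rot": [0,0,-0.03],"grip": 0.048},
  {"dp": [0.001,0.001,-0.02],"rot": [0,0,-0.01],"grip": 0.048},
  {"dp": [0,0,-0.005],"rot": [0,0,0],"grip": 0.048},
  {"dp": [0,0,0],"rot": [0,0,0],"grip": 0.048},
])

```text
clock: 9.05
tcp_pos: [0.559, 0.2761, 0.0479]
orientation: [2.229, 2.205, -0.007]
contact_force: [-0.4, -0.4, 0.1]
grip_width: 0.0481
```

```bash
python3 -c "
from h import *
st()"
```

```text
t 9.05 tcp [0.559  0.2761 0.0479] yaw 89.39 zaxis [ 0.0014 -0.0076 -1.    ] F [-0.4 -0.4  0.1] g 0.0481 j7 0.53
```

>>> send_rows([
  {"dp": [0.002,0.007,-0.016],"rot": [0.006,0,-0.005],"grip": 0.046},
  {"dp": [0.001,0.002,-0.012],"rot": [0,0,0],"grip": 0.046},
  {"dp": [0,0,-0.006],"rot": [0,0,0],"grip": 0.046},
  {"dp": [0,0,0],"rot": [0,0,0],"grip": 0.046},
])

```text
clock: 9.55
tcp_pos: [0.5628, 0.2857, 0.0133]
orientation: [2.237, 2.202, 0.004]
contact_force: [-0.7, 0.5, 0.2]
grip_width: 0.0458
```

```bash
python3 -c "
from h import *
st()"
```

```text
t 9.55 tcp [0.5628 0.2857 0.0133] yaw 89.09 zaxis [ 3.5e-03 -3.0e-04 -1.0e+00] F [-0.7  0.5  0.2] g 0.0458 j7 0.49
```

>>> send_rows([
  {"dp": [0,0,-0.006],"rot": [0,0,0],"grip": 0.044},
  {"dp": [0,0,-0.004],"rot": [0,0,0],"grip": 0.044},
  {"dp": [0,0,0],"rot": [0,0,0],"grip": 0.03},
  {"dp": [0,0,0],"rot": [0,0,0],"grip": 0.018},
  {"dp": [0,0,0],"rot": [0,0,0],"grip": 0.018},
  {"dp": [0,0,0],"rot": [0,0,0],"grip": 0.018},
])

```text
clock: 10.3
tcp_pos: [0.5634, 0.2859, 0.0035]
orientation: [2.237, 2.201, 0.006]
contact_force: [0.6, 0.5, -0.5]
grip_width: 0.0255
```

>>> send_rows([
  {"dp": [0,0,0.02],"rot": [0,0,0],"grip": 0.018},
  {"dp": [0,0,0.03],"rot": [0,0,0],"grip": 0.018},
  {"dp": [-0.02,-0.03,0.04],"rot": [0,0,0],"grip": 0.018},
  {"dp": [-0.025,-0.045,0.02],"rot": [0,0,0],"grip": 0.018},
  {"dp": [-0.025,-0.045,0],"rot": [0,0,0],"grip": 0.018},
  {"dp": [-0.025,-0.045,0],"rot": [0,0,0],"grip": 0.018},
  {"dp": [-0.01,-0.02,0],"rot": [0,0,0],"grip": 0.018},
  {"dp": [0,0,0],"rot": [0,0,0],"grip": 0.018},
  {"dp": [0,0,0],"rot": [0,0,0],"grip": 0.018},
])

```text
clock: 11.42
tcp_pos: [0.4571, 0.0989, 0.1265]
orientation: [2.229, 2.198, 0.019]
contact_force: [-0.3, -0.2, -0.6]
grip_width: 0.0256
```

```bash
python3 -c "
from bd import *
st()
f=grab('wrist','w4.png');dark(f)"
```

```text
t 11.43 tcp [0.4571 0.0989 0.1265] yaw 89.19 zaxis [ 1.610e-02  6.000e-04 -9.999e-01] F [-0.3 -0.2 -0.6] g 0.0256 j7 0.83
px [ 29. 258.] 2584.5 X [ 509.4 -143.9] rect [ 510.8 -142.6] [55.7 59.2] 72.5
px [376. 239.] 410.5 X [494.4 188.2] rect [495.5 190.3] [35.8 17.7] 7.9
px [259. 190.] 1122.5 X [444.8  79.7] rect [445.   79.6] [33.5 36.7] 35.3
px [403. 153.] 75.5 X [414.1 204.2] rect [414.5 206. ] [16.1  6.4] 54.9
px [ 86. 167.] 3307.0 X [422.2 -69.1] rect [431.6 -69.9] [ 29.3 147.7] 84.2
px [329.  74.] 211.0 X [350.9 138.8] rect [350.5 138.6] [10.2 15.1] 5.0
px [329. 137.] 1487.0 X [399.5 140. ] rect [427.6 144. ] [184.7  40.4] 4.7
```

View pics/w4.png

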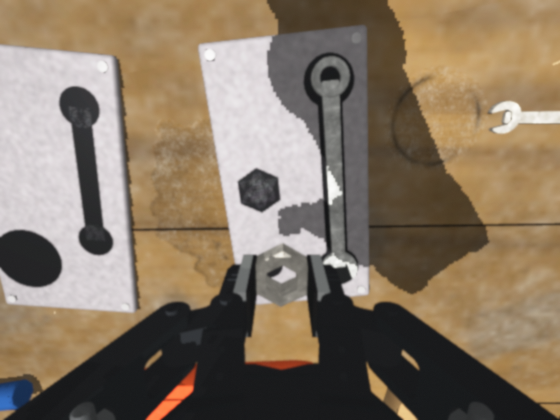

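Nut held across its flats at (281,274). The target hexagon is at (259,190), i.e. (0.4448, 0.0797). The long spanner sits inside its outline.

Run:
```python
from h import *
f=load('wrist')
hsv=cv2.cvtColor(f['img'],cv2.COLOR_RGB2HSV).astype(int); V=hsv[...,2]
col=f['img'][235:312,281].mean(1).round().astype(int); print(list(zip(range(235,312,2),col[::2])))
print(plane(f,[[281,241],[281,274],[281,300],[281,306]],.136))
```

```text
[(235, np.int64(196)), (237, np.int64(212)), (239, np.int64(217)), (241, np.int64(215)), (243, np.int64(192)), (245, np.int64(161)), (247, np.int64(151)), (249, np.int64(147)), (251, np.int64(184)), (253, np.int64(231)), (255, np.int64(237)), (257, np.int64(194)), (259, np.int64(120)), (261, np.int64(116)), (263, np.int64(118)), (265, np.int64(106)), (267, np.int64(87)), (269, np.int64(108)), (271, np.int64(160)), (273, np.int64(201)), (275, np.int64(209)), (277, np.int64(210)), (279, np.int64(213)), (281, np.int64(205)), (283, np.int64(145)), (285, np.int64(109)), (287, np.int64(106)), (289, np.int64(104)), (291, np.int64(105)), (293, np.int64(112)), (295, np.int64(114)), (297, np.int64(114)), (299, np.int64(111)), (301, np.int64(112)), (303, np.int64(118)), (305, np.int64(122)), (307, np.int64(137)), (309, np.int64(142)), (311, np.int64(141))]
[[0.43542546 0.09953142 0.136     ]
 [0.45348154 0.09926776 0.136     ]
 [0.46876317 0.09904461 0.136     ]
 [0.47243241 0.09899104 0.136     ]]
```

>>> send_rows([
  {"dp": [-0.008,-0.011,-0.03],"rot": [0,0.01,0],"grip": 0.018},
  {"dp": [-0.003,-0.006,-0.03],"rot": [0,0.003,0],"grip": 0.018},
  {"dp": [0,-0.001,-0.01],"rot": [0,0,0],"grip": 0.018},
  {"dp": [0,0,0],"rot": [0,0,0],"grip": 0.018},
  {"dp": [0,0,0],"rot": [0,0,0],"grip": 0.018},
])

```text
clock: 12.1
tcp_pos: [0.4502, 0.0875, 0.0572]
orientation: [2.228, 2.212, 0.016]
contact_force: [-0.1, -0.0, 0.2]
grip_width: 0.0253
```

```bash
python3 -c "
from h import *
st()"
```

```text
t 12.1 tcp [0.4502 0.0875 0.0572] yaw 89.6 zaxis [ 0.0085  0.0055 -0.9999] F [-0.1 -0.   0.2] g 0.0253 j7 0.74
```

>>> send_rows([
  {"dp": [-0.003,-0.005,-0.014],"rot": [-0.003,0.004,0],"grip": 0.018},
  {"dp": [-0.001,-0.002,-0.01],"rot": [-0.002,0.002,0],"grip": 0.018},
  {"dp": [0,0,-0.004],"rot": [0,0,0],"grip": 0.018},
  {"dp": [0,0,0],"rot": [0,0,0],"grip": 0.018},
])

```text
clock: 12.6
tcp_pos: [0.447, 0.0803, 0.0284]
orientation: [2.227, 2.211, 0.005]
contact_force: [-0.6, 0.3, -1.2]
grip_width: 0.0255
```

```bash
python3 -c "
from h import *
st()"
```

```text
t 12.6 tcp [0.447  0.0803 0.0284] yaw 89.59 zaxis [ 4.4e-03  3.0e-04 -1.0e+00] F [-0.6  0.3 -1.2] g 0.0255 j7 0.69
```

>>> send_rows([
  {"dp": [-0.0015,-0.0005,-0.009],"rot": [0,0.003,0],"grip": 0.018},
  {"dp": [0,0,-0.006],"rot": [0,0,0],"grip": 0.018},
  {"dp": [0,0,-0.001],"rot": [0,0,0],"grip": 0.018},
  {"dp": [0,0,0],"rot": [0,0,0],"grip": 0.018},
])

```text
clock: 13.1
tcp_pos: [0.4456, 0.08, 0.0114]
orientation: [2.229, 2.213, 0.002]
contact_force: [1.1, -0.1, -0.7]
grip_width: 0.0256
```

```bash
python3 -c "
from h import *
st()"
```

```text
t 13.1 tcp [0.4456 0.08   0.0114] yaw 89.59 zaxis [ 1.6e-03  5.0e-04 -1.0e+00] F [ 1.1 -0.1 -0.7] g 0.0256 j7 0.66
```

>>> send_rows([
  {"dp": [0,0,0],"rot": [0,0,0],"grip": 0.03},
  {"dp": [0,0,0],"rot": [0,0,0],"grip": 0.042},
  {"dp": [0,0,0],"rot": [0,0,0],"grip": 0.042},
  {"dp": [0,0,0.025],"rot": [0,0,0],"grip": 0.05},
  {"dp": [0,0,0.05],"rot": [0,0,0],"grip": 0.05},
  {"dp": [0.01,0.03,0.05],"rot": [0,0,0],"grip": 0.05},
  {"dp": [0.02,0.05,0.015],"rot": [0,0,0],"grip": 0.05},
  {"dp": [0.02,0.05,0],"rot": [0,0,0],"grip": 0.05},
  {"dp": [0.02,0.05,0],"rot": [0,0,0],"grip": 0.05},
  {"dp": [0.015,0.04,0],"rot": [0,0,0],"grip": 0.05},
  {"dp": [0.005,0.015,0],"rot": [0,0,0],"grip": 0.05},
  {"dp": [0,0,0],"rot": [0,0,0],"grip": 0.05},
  {"dp": [0,0,0],"rot": [0,0,0],"grip": 0.05},
])

```text
clock: 14.72
tcp_pos: [0.5368, 0.3177, 0.1568]
orientation: [2.236, 2.203, -0.001]
contact_force: [0.2, -0.0, 0.0]
grip_width: 0.0498
```

```bash
python3 -c "
from h import *
st()
f=grab('wrist','w5.png'); greyblobs(f,0.0,100)"
```

```text
t 14.72 tcp [0.5368 0.3177 0.1568] yaw 89.17 zaxis [ 0.0015 -0.0022 -1.    ] F [ 0.2 -0.   0. ] g 0.0498 j7 0.53
px [349. 278.] 375.5 rect [637.9 392.2] [64.5 14.3] 18.1
px [214. 280.] 360.0 rect [636.9 239. ] [14.1 63.2] 71.6
px [382. 251.] 1017.5 rect [601.8 429. ] [81.1 23.3] 39.0
px [295.  25.] 2760.0 rect [385.7 345.2] [144.3  26.5] 89.1
px [499. 202.] 25283.5 rect [617.6 562.9] [494.5 111.1] 15.0
px [ 89. 131.] 23825.0 rect [463.1 108.7] [202.8 135.6] 5.0
```

View pics/w5.png

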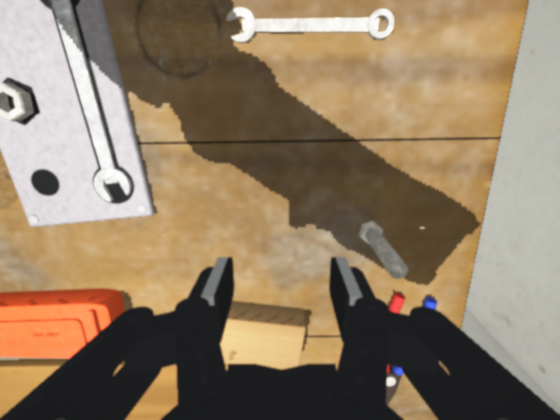

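The bolt stands with its head around (371,231) and its top at about (400,270). The nut is on its hexagon, and the short spanner runs from (240,24) to (380,24).

Run:
```python
from h import *
f=load('wrist')
print('top',plane(f,[[400,270]],.085),'head',plane(f,[[371,231]],.008))
for q in ([.579,.406],[.577,.404]): print(proj(f,[[*q,0],[*q,.01],[*q,.085]]).round(0).tolist())
crop(f,350,215,420,285,8,'b.png')
```

```text
top [[0.57806076 0.41190574 0.085     ]] head [[0.57591859 0.41003306 0.008     ]]
[[365.0, 231.0], [367.0, 235.0], [392.0, 271.0]]
[[363.0, 229.0], [366.0, 233.0], [390.0, 269.0]]
```

View pics/b.png

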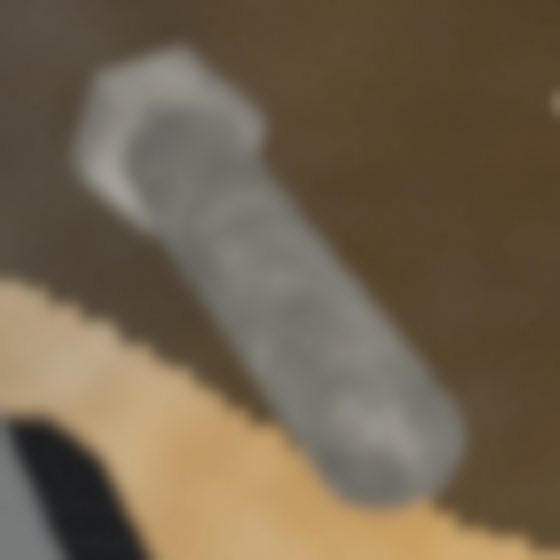

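>>> send_rows([
  {"dp": [0.014,0.03,0],"rot": [0,0,0],"grip": 0.05},
  {"dp": [0.014,0.03,0],"rot": [0,0,0],"grip": 0.05},
  {"dp": [0.008,0.018,0],"rot": [0,0,0],"grip": 0.05},
  {"dp": [0.002,0.004,0],"rot": [0,0,0],"grip": 0.05},
  {"dp": [0,0,0],"rot": [0,0,0],"grip": 0.05},
  {"dp": [0,0,0],"rot": [0,0,0],"grip": 0.05},
])

```text
clock: 15.52
tcp_pos: [0.5774, 0.3898, 0.1567]
orientation: [2.242, 2.187, -0.009]
contact_force: [-0.2, -0.3, -0.7]
grip_width: 0.0502
```

```bash
python3 -c "
from h import *
st()"
```

```text
t 15.53 tcp [0.5774 0.3898 0.1567] yaw 88.57 zaxis [ 0.002  -0.0107 -0.9999] F [-0.2 -0.3 -0.7] g 0.0502 j7 0.48
```

>>> send_rows([
  {"dp": [0,0.014,-0.005],"rot": [0.008,0.002,0],"grip": 0.05},
  {"dp": [0,0.008,-0.015],"rot": [0,0,0],"grip": 0.05},
  {"dp": [0,0.001,-0.015],"rot": [0,0,0],"grip": 0.05},
  {"dp": [0,0,-0.004],"rot": [0,0,0],"grip": 0.05},
  {"dp": [0,0,0],"rot": [0,0,0],"grip": 0.05},
])

```text
clock: 16.15
tcp_pos: [0.5766, 0.4127, 0.1136]
orientation: [2.248, 2.192, -0.006]
contact_force: [0.2, -0.1, -0.1]
grip_width: 0.0498
```

```bash
python3 -c "
from h import *
st()"
```

```text
t 16.15 tcp [0.5766 0.4127 0.1136] yaw 88.55 zaxis [-0.0017 -0.0041 -1.    ] F [ 0.2 -0.1 -0.1] g 0.0498 j7 0.44
```

>>> send_rows([
  {"dp": [0.001,-0.0005,-0.025],"rot": [0.002,-0.001,0],"grip": 0.05},
  {"dp": [0,0,-0.03],"rot": [0,0,0],"grip": 0.05},
  {"dp": [0,0,-0.015],"rot": [0,0,0],"grip": 0.05},
  {"dp": [0,0,-0.003],"rot": [0,0,0],"grip": 0.05},
  {"dp": [0,0,0],"rot": [0,0,0],"grip": 0.05},
])

```text
clock: 16.77
tcp_pos: [0.5795, 0.413, 0.0418]
orientation: [2.25, 2.191, 0.004]
contact_force: [0.7, 0.3, 1.2]
grip_width: 0.0498
```

```bash
python3 -c "
from h import *
st()"
```

```text
t 16.77 tcp [0.5795 0.413  0.0418] yaw 88.48 zaxis [ 3.2e-03  7.0e-04 -1.0e+00] F [0.7 0.3 1.2] g 0.0498 j7 0.4
```

>>> send_rows([
  {"dp": [-0.0015,-0.0005,-0.003],"rot": [0,0.003,0],"grip": 0.04},
  {"dp": [0,0,0],"rot": [0,0,0],"grip": 0.03},
  {"dp": [0,0,0],"rot": [0,0,0],"grip": 0.02},
  {"dp": [0,0,0],"rot": [0,0,0],"grip": 0.007},
  {"dp": [0,0,0],"rot": [0,0,0],"grip": 0.007},
  {"dp": [0,0,0],"rot": [0,0,0],"grip": 0.007},
])

```text
clock: 17.52
tcp_pos: [0.5789, 0.4133, 0.041]
orientation: [-2.251, -2.191, -0.006]
contact_force: [0.5, 0.1, 0.3]
grip_width: 0.0136
```

```bash
python3 -c "
from h import *
st()"
```

```text
t 17.52 tcp [0.5789 0.4133 0.041 ] yaw 88.47 zaxis [ 0.0026  0.0026 -1.    ] F [0.5 0.1 0.3] g 0.0136 j7 0.4
```

>>> send_rows([
  {"dp": [0,0,0.025],"rot": [0,0,0],"grip": 0.007},
  {"dp": [0,0,0.035],"rot": [0,0,0],"grip": 0.007},
  {"dp": [-0.005,-0.03,0.015],"rot": [0,0,0],"grip": 0.007},
  {"dp": [-0.01,-0.045,0],"rot": [0,0,0],"grip": 0.007},
  {"dp": [-0.01,-0.045,0],"rot": [0,0,0],"grip": 0.007},
  {"dp": [-0.01,-0.045,0],"rot": [0,0,0],"grip": 0.007},
  {"dp": [-0.01,-0.045,0],"rot": [0,0,0],"grip": 0.007},
  {"dp": [-0.01,-0.045,0],"rot": [0,0,0],"grip": 0.007},
  {"dp": [-0.005,-0.03,0],"rot": [0,0,0],"grip": 0.007},
  {"dp": [0,-0.015,0],"rot": [0,0,0],"grip": 0.007},
  {"dp": [0,0,0],"rot": [0,0,0],"grip": 0.007},
  {"dp": [0,0,0],"rot": [0,0,0],"grip": 0.007},
])

```text
clock: 19.02
tcp_pos: [0.5202, 0.112, 0.137]
orientation: [2.24, 2.19, 0.034]
contact_force: [-0.4, 0.4, -1.2]
grip_width: 0.0134
```

```bash
python3 -c "
from bd import *
st()
f=grab('wrist','w6.png');dark(f)"
```

```text
t 19.02 tcp [0.5202 0.112  0.137 ] yaw 88.71 zaxis [ 0.0215  0.0095 -0.9997] F [-0.4  0.4 -1.2] g 0.0134 j7 0.82
px [252. 199.] 479.5 X [519.7  85.9] rect [519.8  85.8] [23.4 23.5] 87.6
px [ 15. 197.] 1578.0 X [ 512.7 -132.5] rect [ 514.4 -130.6] [30.  59.4] 71.8
px [363. 172.] 415.0 X [496.6 188.5] rect [497.2 190.2] [34.4 16.5] 6.2
px [ 62. 120.] 2800.0 X [445.  -71.3] rect [445.1 -74.5] [ 29.7 120. ] 88.3
px [327.  83.] 456.0 X [421.3 153.9] rect [442.5 158.6] [160.6  12. ] 5.7
px [310. 117.] 1239.0 X [448.  139.6] rect [452.9 134.2] [183.9  32.6] 12.0
px [46. 18.] 1124.5 X [370.6 -63.6] rect [372.  -63.9] [30.1 26.7] 89.0
```

View pics/w6.png

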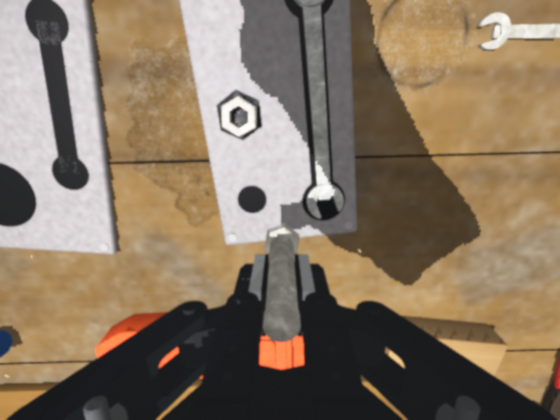

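The bolt is held upright, with its head at (282,233). The disc is at (252,199), i.e. (0.5197, 0.0859), and the nut is centred on its hexagon at (239,116).

>>> send_rows([
  {"dp": [0,-0.016,-0.015],"rot": [-0.004,0.012,0],"grip": 0.007},
  {"dp": [0,-0.007,-0.02],"rot": [-0.002,0.005,0],"grip": 0.007},
  {"dp": [0,0,-0.015],"rot": [0,0,0],"grip": 0.007},
  {"dp": [0,0,0],"rot": [0,0,0],"grip": 0.007},
  {"dp": [0,0,0],"rot": [0,0,0],"grip": 0.007},
])

```text
clock: 19.7
tcp_pos: [0.519, 0.0898, 0.0817]
orientation: [-2.24, -2.198, -0.005]
contact_force: [0.7, 0.2, -0.8]
grip_width: 0.0138
```

```bash
python3 -c "
from h import *
st()"
```

```text
t 19.7 tcp [0.519  0.0898 0.0817] yaw 88.92 zaxis [-1.0e-04  4.2e-03 -1.0e+00] F [ 0.7  0.2 -0.8] g 0.0138 j7 0.8
```

>>> send_rows([
  {"dp": [0.001,-0.0025,-0.012],"rot": [0,-0.001,0],"grip": 0.007},
  {"dp": [0,-0.001,-0.008],"rot": [0,0,0],"grip": 0.007},
  {"dp": [0,0,-0.003],"rot": [0,0,0],"grip": 0.007},
  {"dp": [0,0,0],"rot": [0,0,0],"grip": 0.007},
])

```text
clock: 20.2
tcp_pos: [0.5207, 0.0865, 0.0578]
orientation: [-2.241, -2.2, -0.008]
contact_force: [-1.0, -0.5, -1.9]
grip_width: 0.0135
```

```bash
python3 -c "
from h import *
st()"
```

```text
t 20.2 tcp [0.5207 0.0865 0.0578] yaw 88.94 zaxis [ 0.0025  0.0046 -1.    ] F [-1.  -0.5 -1.9] g 0.0135 j7 0.77
```

>>> send_rows([
  {"dp": [-0.0007,-0.0003,-0.005],"rot": [-0.001,0,0],"grip": 0.007},
  {"dp": [0,0,-0.003],"rot": [0,0,0],"grip": 0.007},
  {"dp": [0,0,0],"rot": [0,0,0],"grip": 0.007},
  {"dp": [0,0,0],"rot": [0,0,0],"grip": 0.007},
])

```text
clock: 20.7
tcp_pos: [0.5202, 0.0864, 0.0498]
orientation: [-2.242, -2.201, -0.008]
contact_force: [0.1, -0.9, -0.8]
grip_width: 0.0138
```

```bash
python3 -c "
from h import *
st()"
```

```text
t 20.7 tcp [0.5202 0.0864 0.0498] yaw 88.95 zaxis [ 0.0034  0.0037 -1.    ] F [ 0.1 -0.9 -0.8] g 0.0138 j7 0.76
```

>>> send_rows([
  {"dp": [0,0,-0.0015],"rot": [0,0,0],"grip": 0.007},
  {"dp": [0,0,0],"rot": [0,0,0],"grip": 0.018},
  {"dp": [0,0,0],"rot": [0,0,0],"grip": 0.03},
  {"dp": [0,0,0],"rot": [0,0,0],"grip": 0.04},
  {"dp": [0,0,0.02],"rot": [0,0,0],"grip": 0.04},
  {"dp": [0,0,0.045],"rot": [0,0,0],"grip": 0.04},
  {"dp": [0,0,0.04],"rot": [0,0,0],"grip": 0.04},
  {"dp": [-0.01,0.02,0.01],"rot": [0,0,-0.1],"grip": 0.035},
  {"dp": [-0.014,0.027,0],"rot": [0,0,-0.16],"grip": 0.035},
  {"dp": [-0.014,0.027,0],"rot": [0,0,-0.16],"grip": 0.035},
  {"dp": [-0.014,0.027,0],"rot": [0,0,-0.16],"grip": 0.035},
  {"dp": [-0.014,0.027,0],"rot": [0,0,-0.16],"grip": 0.035},
  {"dp": [-0.014,0.027,0],"rot": [0,0,-0.16],"grip": 0.035},
  {"dp": [-0.014,0.027,0],"rot": [0,0,-0.16],"grip": 0.035},
  {"dp": [-0.014,0.027,0],"rot": [0,0,-0.16],"grip": 0.035},
  {"dp": [-0.012,0.023,0],"rot": [0,0,-0.16],"grip": 0.035},
  {"dp": [-0.01,0.015,0],"rot": [0,0,-0.1],"grip": 0.035},
  {"dp": [0,0,0],"rot": [0,0,0],"grip": 0.035},
  {"dp": [0,0,0],"rot": [0,0,0],"grip": 0.035},
])

```text
clock: 23.08
tcp_pos: [0.3864, 0.3449, 0.1868]
orientation: [3.136, 0.047, 0.028]
contact_force: [1.1, -0.0, -0.6]
grip_width: 0.035
```

```bash
python3 -c "
from h import *
st()
f=grab('wrist','w7.png');greyblobs(f,.004,300)"
```

```text
t 23.07 tcp [0.3864 0.3449 0.1868] yaw 1.73 zaxis [ 0.0181 -0.0045 -0.9998] F [ 1.1 -0.  -0.6] g 0.035 j7 -1.06
px [170. 392.] 927.5 rect [238.3  30.7] [117.2  32.1] 54.2
px [282. 350.] 2705.0 rect [395.6 116.5] [126.7  58.6] 0.9
px [281. 326.] 1085.5 rect [394.1 158.2] [105.7  25.6] 4.9
px [ 58. 348.] 4929.5 rect [ 98.2 130.2] [138.7 102.2] 0.9
px [331. 277.] 322.5 rect [453.5 231.2] [14.4 63.9] 14.4
px [232. 276.] 319.5 rect [331.  228.9] [63.2 13.5] 77.9
px [279. 188.] 1283.5 rect [385.2 343.2] [ 25.9 141.9] 0.2
px [ 79. 159.] 22684.0 rect [176.3 363.5] [338.1 165.7] 75.5
```

View pics/w7.png

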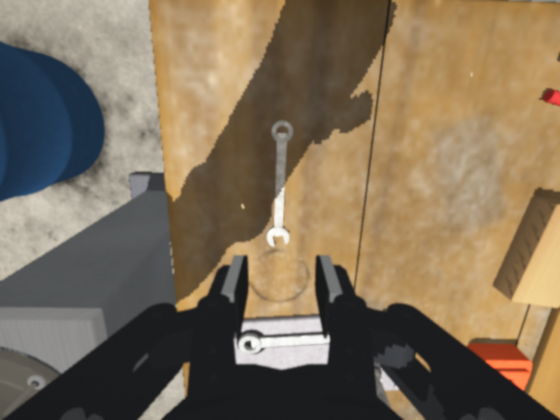

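The short spanner lies from (282,130) to (278,237), with its centre at (0.386, 0.343) and its length along y.

>>> send_rows([
  {"dp": [0,0,-0.035],"rot": [0.003,0.012,-0.015],"grip": 0.035},
  {"dp": [0,0,-0.05],"rot": [0,0.002,-0.01],"grip": 0.035},
  {"dp": [0,0,-0.035],"rot": [0,0,0],"grip": 0.035},
  {"dp": [0,0,-0.01],"rot": [0,0,0],"grip": 0.035},
  {"dp": [0,0,0],"rot": [0,0,0],"grip": 0.035},
  {"dp": [0,0,0],"rot": [0,0,0],"grip": 0.035},
])

```text
clock: 23.88
tcp_pos: [0.3921, 0.3418, 0.057]
orientation: [-3.14, -0.0, -0.014]
contact_force: [0.6, 0.2, -0.3]
grip_width: 0.0353
```

```bash
python3 -c "
from h import *
st()"
```

```text
t 23.88 tcp [0.3921 0.3418 0.057 ] yaw 0.02 zaxis [ 0.0091  0.0012 -1.    ] F [ 0.6  0.2 -0.3] g 0.0353 j7 -1.22
```

>>> send_rows([
  {"dp": [-0.004,0.001,-0.015],"rot": [0,0.006,0],"grip": 0.03},
  {"dp": [-0.001,0,-0.018],"rot": [0,0.001,0],"grip": 0.03},
  {"dp": [0,0,-0.007],"rot": [0,0,0],"grip": 0.03},
  {"dp": [0,0,0],"rot": [0,0,0],"grip": 0.03},
])

```text
clock: 24.38
tcp_pos: [0.3876, 0.3437, 0.016]
orientation: [-3.138, -0.001, -0.006]
contact_force: [0.1, -0.4, -0.3]
grip_width: 0.0301
```

```bash
python3 -c "
from h import *
st()"
```

```text
t 24.38 tcp [0.3876 0.3437 0.016 ] yaw 0.02 zaxis [ 0.004   0.0032 -1.    ] F [ 0.1 -0.4 -0.3] g 0.0301 j7 -1.27
```

>>> send_rows([
  {"dp": [-0.001,0,-0.008],"rot": [-0.002,0.003,0],"grip": 0.028},
  {"dp": [0,0,-0.005],"rot": [0,0,0],"grip": 0.028},
  {"dp": [0,0,-0.001],"rot": [0,0,0],"grip": 0.022},
  {"dp": [0,0,0],"rot": [0,0,0],"grip": 0.02},
])

```text
clock: 24.88
tcp_pos: [0.3868, 0.3441, 0.0013]
orientation: [-3.14, -0.001, -0.002]
contact_force: [-0.8, 0.4, -0.4]
grip_width: 0.02
```

```bash
python3 -c "
from h import *
st()"
```

```text
t 24.88 tcp [0.3868 0.3441 0.0013] yaw 0.03 zaxis [ 0.0012  0.0014 -1.    ] F [-0.8  0.4 -0.4] g 0.02 j7 -1.29
```

>>> send_rows([
  {"dp": [0,0,0],"rot": [0,0,0],"grip": 0.003},
  {"dp": [0,0,0],"rot": [0,0,0],"grip": 0.003},
  {"dp": [0,0,0],"rot": [0,0,0],"grip": 0.003},
  {"dp": [0,0,0.02],"rot": [0,0,0],"grip": 0.003},
  {"dp": [0,0,0.045],"rot": [0,0,0],"grip": 0.003},
  {"dp": [0,0,0.045],"rot": [0,0,0],"grip": 0.003},
  {"dp": [0.006,-0.02,0.045],"rot": [0,0,0.05],"grip": 0.003},
  {"dp": [0.012,-0.04,0.005],"rot": [0,0,0.14],"grip": 0.003},
  {"dp": [0.012,-0.042,0],"rot": [0,0,0.14],"grip": 0.003},
  {"dp": [0.012,-0.042,0],"rot": [0,0,0.14],"grip": 0.003},
  {"dp": [0.012,-0.042,0],"rot": [0,0,0.14],"grip": 0.003},
  {"dp": [0.006,-0.042,0],"rot": [0,0,0.14],"grip": 0.003},
  {"dp": [0,-0.042,0],"rot": [0,0,0.14],"grip": 0.003},
  {"dp": [0,-0.042,0],"rot": [0,0,0.14],"grip": 0.003},
  {"dp": [-0.003,-0.042,0],"rot": [0,0,0.14],"grip": 0.003},
  {"dp": [-0.003,-0.04,0],"rot": [0,0,0.14],"grip": 0.003},
  {"dp": [0,-0.015,0],"rot": [0,0,0.1],"grip": 0.003},
  {"dp": [0,0,0],"rot": [0,0,0],"grip": 0.003},
  {"dp": [0,0,0],"rot": [0,0,0],"grip": 0.003},
])

```text
clock: 27.25
tcp_pos: [0.4386, -0.0782, 0.1672]
orientation: [-2.344, -2.089, -0.005]
contact_force: [0.1, 0.9, -1.3]
grip_width: 0.007
```

```bash
python3 -c "
from bd import *
st()
f=grab('wrist','w8.png');dark(f)"
```

```text
t 27.25 tcp [ 0.4386 -0.0782  0.1672] yaw 83.42 zaxis [ 0.001   0.0037 -1.    ] F [ 0.1  0.9 -1.3] g 0.007 j7 1.26
px [505. 250.] 124.0 X [531.5 159.2] rect [531.2 159.4] [16.4 12.6] 21.1
px [434. 243.] 94.0 X [514.   81.9] rect [515.4  83.6] [17.2 27.4] 34.0
px [296. 225.] 271.0 X [475.6 -65.9] rect [465.2 -63.1] [ 9.8 79.4] 84.1
px [439. 184.] 75.0 X [447.5  84.2] rect [447.6  84.3] [12.1  9.1] 2.4
px [429. 178.] 301.0 X [440.1  73.6] rect [442.9  76.1] [31.9 37.8] 60.5
px [331. 162.] 82.0 X [412.3 -24.3] rect [411.9 -24.4] [ 7.1 17.1] 81.8
px [287. 153.] 108.5 X [398.3 -67.2] rect [398.  -66.5] [11.  12.7] 83.4
px [393. 149.] 114.5 X [406.7  37.3] rect [405.3  36.1] [27.7  9.8] 0.2
px [289. 123.] 518.5 X [369.9 -61.8] rect [369.9 -61.7] [28.7 22. ] 69.2
px [508.  75.] 71.5 X [351.1 141.7] rect [350.6 141.4] [7.9 9.9] 4.2
px [492. 138.] 619.0 X [407.6 132.8] rect [437.4 132.3] [201.1  25.4] 0.8
```

View pics/w8.png

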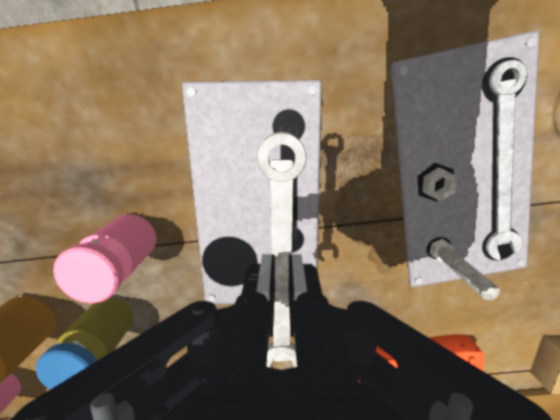

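The short spanner is held straight, ring at (282,157) and open end at about (281,355). The bolt stands on its disc at (437,250).

Run:
```python
from h import *
f=load('wrist');o=get_obs()
c=f['img'][125:140,282].mean(1).astype(int);d=f['img'][355:375,281].mean(1).astype(int);print(c,d)
P=plane(f,[[282,132],[281,367]],.1685);print(P,np.linalg.norm((P-o['tcp_pos'])[:,:2],axis=1))
print('corners',plane(f,[[185,83],[321,81]],.008).round(4), 'jar disc',plane(f,[[230,261]],.008).round(4))
```

```text
[ 59  61  66  68  66  71  93 134 178 212 228 232 234 235 236] [246 247 246 245 239 223 189 159 150 150 153 154 152 134  96  53  30  25
  25  24]
[[ 0.36734326 -0.06929469  0.1685    ]
 [ 0.50178405 -0.0853353   0.1685    ]] [0.0717735 0.0636217]
corners [[ 0.324  -0.1536  0.008 ]
 [ 0.3367 -0.0288  0.008 ]] jar disc [[ 0.5094 -0.143   0.008 ]]
```

>>> send_rows([
  {"dp": [-0.003,0.004,-0.035],"rot": [-0.002,0,0.008],"grip": 0.003},
  {"dp": [-0.002,0.003,-0.045],"rot": [0,0,0],"grip": 0.003},
  {"dp": [0,0,-0.02],"rot": [0,0,0],"grip": 0.003},
  {"dp": [0,0,0],"rot": [0,0,0],"grip": 0.003},
  {"dp": [0,0,0],"rot": [0,0,0],"grip": 0.003},
])

```text
clock: 27.92
tcp_pos: [0.4359, -0.0657, 0.0666]
orientation: [2.331, 2.103, 0.009]
contact_force: [-0.3, 0.1, -1.0]
grip_width: 0.0072
```

```bash
python3 -c "
from h import *
st()"
```

```text
t 27.93 tcp [ 0.4359 -0.0657  0.0666] yaw 84.1 zaxis [ 0.0058  0.002  -1.    ] F [-0.3  0.1 -1. ] g 0.0072 j7 1.04
```

>>> send_rows([
  {"dp": [-0.002,-0.0025,-0.018],"rot": [0,0.003,0],"grip": 0.003},
  {"dp": [-0.001,-0.001,-0.014],"rot": [0,0.001,0],"grip": 0.003},
  {"dp": [0,0,-0.006],"rot": [0,0,0],"grip": 0.003},
  {"dp": [0,0,0],"rot": [0,0,0],"grip": 0.003},
])

```text
clock: 28.42
tcp_pos: [0.4361, -0.069, 0.0307]
orientation: [2.33, 2.1, 0.011]
contact_force: [0.4, -0.0, -1.4]
grip_width: 0.0068
```

```bash
python3 -c "
from h import *
st()"
```

```text
t 28.43 tcp [ 0.4361 -0.069   0.0307] yaw 84.06 zaxis [ 8.5e-03  6.0e-04 -1.0e+00] F [ 0.4 -0.  -1.4] g 0.0068 j7 0.97
```

>>> send_rows([
  {"dp": [-0.004,-0.0005,-0.004],"rot": [0,0.007,0],"grip": 0.003},
  {"dp": [-0.001,0,-0.003],"rot": [0,0.002,0],"grip": 0.003},
  {"dp": [0,0,0],"rot": [0,0,0],"grip": 0.003},
  {"dp": [0,0,0],"rot": [0,0,0],"grip": 0.003},
])

```text
clock: 28.92
tcp_pos: [0.4314, -0.0696, 0.024]
orientation: [2.334, 2.103, 0.001]
contact_force: [-0.1, 0.6, -1.1]
grip_width: 0.0069
```

```bash
python3 -c "
from h import *
o,_=st();print(o['joints'])"
```

```text
t 28.93 tcp [ 0.4314 -0.0696  0.024 ] yaw 84.06 zaxis [ 3.e-04  2.e-04 -1.e+00] F [-0.1  0.6 -1.1] g 0.0069 j7 0.96
[ 0.53336716  0.50770796 -0.61379837  2.22685229  0.55656278  0.55823316
  0.96305866]
```

>>> send_rows([
  {"dp": [0,0,-0.007],"rot": [0,0,0],"grip": 0.003},
  {"dp": [0,0,-0.005],"rot": [0,0,0],"grip": 0.003},
  {"dp": [0,0,-0.001],"rot": [0,0,0],"grip": 0.003},
  {"dp": [0,0,0],"rot": [0,0,0],"grip": 0.003},
])

```text
clock: 29.42
tcp_pos: [0.4315, -0.0695, 0.01]
orientation: [-2.334, -2.103, -0.001]
contact_force: [0.6, -0.4, -0.0]
grip_width: 0.0071
```

```bash
python3 -c "
from h import *
o,_=st()"
```

```text
t 29.43 tcp [ 0.4315 -0.0695  0.01  ] yaw 84.05 zaxis [ 3.e-04  3.e-04 -1.e+00] F [ 0.6 -0.4 -0. ] g 0.0071 j7 0.93
```

>>> send_rows([
  {"dp": [0.0005,0,-0.001],"rot": [0,0,0],"grip": 0.003},
  {"dp": [0,0,0],"rot": [0,0,0],"grip": 0.012},
  {"dp": [0,0,0],"rot": [0,0,0],"grip": 0.025},
  {"dp": [0,0,0],"rot": [0,0,0],"grip": 0.025},
  {"dp": [0,0,0.025],"rot": [0,0,0],"grip": 0.04},
  {"dp": [0,0,0.05],"rot": [0,0,0],"grip": 0.05},
  {"dp": [0,0,0.05],"rot": [0,0,0],"grip": 0.072},
  {"dp": [0.01,-0.02,0.05],"rot": [0,0,0],"grip": 0.072},
  {"dp": [0.018,-0.04,0.015],"rot": [0,0,0],"grip": 0.072},
  {"dp": [0.018,-0.04,0],"rot": [0,0,0],"grip": 0.072},
  {"dp": [0.018,-0.04,0],"rot": [0,0,0],"grip": 0.072},
  {"dp": [0.01,-0.02,0],"rot": [0,0,0],"grip": 0.072},
  {"dp": [0,0,0],"rot": [0,0,0],"grip": 0.072},
  {"dp": [0,0,0],"rot": [0,0,0],"grip": 0.072},
])

```text
clock: 31.18
tcp_pos: [0.5061, -0.2336, 0.2065]
orientation: [2.33, 2.105, -0.001]
contact_force: [-0.2, -0.5, -0.4]
grip_width: 0.072
```

Run:
```python
from h import *
st(); f=grab('wrist','w9.png')
hsv=cv2.cvtColor(f['img'],cv2.COLOR_RGB2HSV).astype(int);H,S,V=hsv[...,0],hsv[...,1],hsv[...,2]
for n,m,z in (('blue',(H>95)&(H<120)&(S>110),.091),('pink',((H>165)|(H<3))&(S>60)&(S<170)&(V>120),.085),('yellow',(H>15)&(H<28)&(S>60)&(V>190),.127)):
    for c in cv2.findContours(m.astype(np.uint8),0,2)[0]:
        if cv2.contourArea(c)>400:
            P=plane(f,c.reshape(-1,2),z)[:,:2]*1000; (x,r)=cv2.minEnclosingCircle(P.astype(np.float32)); print(n,c.reshape(-1,2).mean(0).round(),np.round(x),round(r,1), P.min(0).round(),P.max(0).round())
```

```text
t 31.18 tcp [ 0.5061 -0.2336  0.2065] yaw 84.21 zaxis [ 5.e-04 -2.e-03 -1.e+00] F [-0.2 -0.5 -0.4] g 0.072 j7 1.52
blue [289. 314.] [ 622. -239.] 41.6 [ 605. -279.] [ 639. -198.]
blue [225. 263.] [ 561. -293.] 26.8 [ 535. -316.] [ 587. -268.]
pink [ 12. 153.] [ 436. -471.] 19.3 [ 418. -479.] [ 454. -454.]
pink [267. 160.] [ 467. -242.] 28.5 [ 439. -270.] [ 495. -217.]
yellow [134. 389.] [ 664. -392.] 21.4 [ 649. -408.] [ 680. -376.]
yellow [289. 363.] [ 637. -245.] 72.7 [ 636. -318.] [ 666. -172.]
yellow [531. 349.] [647. -24.] 30.4 [636. -52.] [663.   4.]
yellow [101. 290.] [ 556. -393.] 30.2 [ 526. -422.] [ 585. -364.]
```

View pics/w9.png

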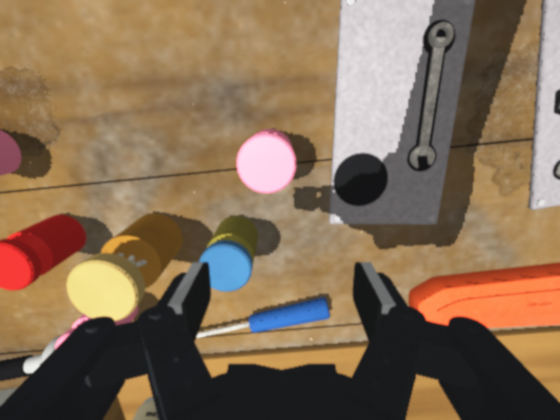

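Blue jar lid at (225,263) gives an axis at (0.5615, -0.292). The pink decoy is at (267,160) and the tall yellow jar at (101,290). A jaw yaw of about 30° clears both. The short spanner lies in its outline.

>>> send_rows([
  {"dp": [0.008,-0.008,0],"rot": [0,0,-0.16],"grip": 0.074},
  {"dp": [0.01,-0.01,0],"rot": [0,0,-0.17],"grip": 0.074},
  {"dp": [0.01,-0.01,0],"rot": [0,0,-0.17],"grip": 0.074},
  {"dp": [0.01,-0.01,0],"rot": [0,0,-0.17],"grip": 0.074},
  {"dp": [0.008,-0.01,0],"rot": [0,0,-0.15],"grip": 0.074},
  {"dp": [0.004,-0.005,0],"rot": [0,0,-0.06],"grip": 0.074},
  {"dp": [0,0,0],"rot": [0,0,0],"grip": 0.074},
  {"dp": [0,0,0],"rot": [0,0,0],"grip": 0.074},
])

```text
clock: 32.22
tcp_pos: [0.5554, -0.2769, 0.2075]
orientation: [-3.011, -0.893, 0.004]
contact_force: [0.6, -1.6, -0.5]
grip_width: 0.0738
```

Run:
```python
from h import *
st(); f=grab('wrist','w10.png')
hsv=cv2.cvtColor(f['img'],cv2.COLOR_RGB2HSV).astype(int);H,S,V=hsv[...,0],hsv[...,1],hsv[...,2]
m=(H>95)&(H<120)&(S>110)
for c in cv2.findContours(m.astype(np.uint8),0,2)[0]:
    if cv2.contourArea(c)>400:
        P=plane(f,c.reshape(-1,2),.091)[:,:2]*1000; (x,r)=cv2.minEnclosingCircle(P.astype(np.float32)); print(c.reshape(-1,2).mean(0).round(),np.round(x),round(r,1), P.min(0).round(),P.max(0).round())
```

```text
t 32.23 tcp [ 0.5554 -0.2769  0.2075] yaw 33.04 zaxis [-3.e-03  5.e-04 -1.e+00] F [ 0.6 -1.6 -0.5] g 0.0738 j7 0.73
[279. 222.] [ 563. -293.] 26.1 [ 538. -319.] [ 588. -267.]
[388. 216.] [ 642. -235.] 41.4 [ 625. -276.] [ 657. -194.]
```

>>> send_rows([
  {"dp": [0.004,-0.009,0],"rot": [0,-0.002,-0.03],"grip": 0.076},
  {"dp": [0.002,-0.006,-0.01],"rot": [0,0,0],"grip": 0.076},
  {"dp": [0,-0.001,-0.03],"rot": [0,0,0],"grip": 0.076},
  {"dp": [0,0,-0.02],"rot": [0,0,0],"grip": 0.076},
  {"dp": [0,0,0],"rot": [0,0,0],"grip": 0.076},
  {"dp": [0,0,0],"rot": [0,0,0],"grip": 0.076},
])

```text
clock: 33.02
tcp_pos: [0.5615, -0.2951, 0.1447]
orientation: [-3.026, -0.845, 0.001]
contact_force: [0.2, 0.4, 0.6]
grip_width: 0.0759
```

```bash
python3 -c "
from h import *
o,_=st()"
```

```text
t 33.02 tcp [ 0.5615 -0.2951  0.1447] yaw 31.19 zaxis [-6.e-04  2.e-04 -1.e+00] F [0.2 0.4 0.6] g 0.0759 j7 0.69
```

>>> send_rows([
  {"dp": [0.001,0.002,-0.02],"rot": [0,0,0],"grip": 0.076},
  {"dp": [0,0,-0.035],"rot": [0,0,0],"grip": 0.076},
  {"dp": [0,0,-0.022],"rot": [0,0,0],"grip": 0.076},
  {"dp": [0,0,-0.005],"rot": [0,0,0],"grip": 0.076},
  {"dp": [0,0,0],"rot": [0,0,0],"grip": 0.076},
])

```text
clock: 33.65
tcp_pos: [0.5643, -0.2925, 0.0606]
orientation: [3.023, 0.845, 0.005]
contact_force: [0.1, 0.9, -0.1]
grip_width: 0.0763
```

```bash
python3 -c "
from h import *
o,_=st()"
```

```text
t 33.65 tcp [ 0.5643 -0.2925  0.0606] yaw 31.24 zaxis [ 0.0036 -0.0012 -1.    ] F [ 0.1  0.9 -0.1] g 0.0763 j7 0.64
```

>>> send_rows([
  {"dp": [-0.0015,-0.0005,-0.01],"rot": [0,0.003,0],"grip": 0.076},
  {"dp": [0,0,-0.006],"rot": [0,0,0],"grip": 0.07},
  {"dp": [0,0,0],"rot": [0,0,0],"grip": 0.062},
  {"dp": [0,0,0],"rot": [0,0,0],"grip": 0.048},
  {"dp": [0,0,0],"rot": [0,0,0],"grip": 0.048},
  {"dp": [0,0,0],"rot": [0,0,0],"grip": 0.048},
], grip_force=50)

```text
clock: 34.4
tcp_pos: [0.5642, -0.2935, 0.046]
orientation: [3.022, 0.845, 0.005]
contact_force: [1.8, 1.1, -0.9]
grip_width: 0.0542
```

```bash
python3 -c "
from h import *
o,_=st()"
```

```text
t 34.4 tcp [ 0.5642 -0.2935  0.046 ] yaw 31.24 zaxis [ 0.0041 -0.0029 -1.    ] F [ 1.8  1.1 -0.9] g 0.0542 j7 0.63
```

>>> send_rows([
  {"dp": [0,0,0.02],"rot": [0,0,0],"grip": 0.048},
  {"dp": [0,0,0.04],"rot": [0,0,0],"grip": 0.048},
  {"dp": [0,0,0.04],"rot": [0,0,0],"grip": 0.048},
  {"dp": [-0.006,0.015,0.01],"rot": [0,0,0],"grip": 0.048},
  {"dp": [-0.011,0.03,0],"rot": [0,0,0],"grip": 0.048},
  {"dp": [-0.011,0.03,0],"rot": [0,0,0],"grip": 0.048},
  {"dp": [-0.008,0.025,0],"rot": [0,0,0],"grip": 0.048},
  {"dp": [-0.004,0.01,0],"rot": [0,0,0],"grip": 0.048},
  {"dp": [0,0,0],"rot": [0,0,0],"grip": 0.048},
  {"dp": [0,0,0],"rot": [0,0,0],"grip": 0.048},
])

```text
clock: 35.65
tcp_pos: [0.5152, -0.176, 0.1576]
orientation: [-3.024, -0.848, 0.008]
contact_force: [0.5, -0.9, -3.9]
grip_width: 0.0541
```

```bash
python3 -c "
from bd import *
o,_=st()
f=grab('wrist','w11.png');dark(f)
f=grab('side');dark(f,amin=30,amax=1200)"
```

```text
t 35.65 tcp [ 0.5152 -0.176   0.1576] yaw 31.32 zaxis [-5.3e-03 -3.0e-04 -1.0e+00] F [ 0.5 -0.9 -3.9] g 0.0541 j7 0.53
px [554. 372.] 299.0 X [ 912.5 -193.7] rect [ 907.1 -194.3] [19.9 61. ] 46.8
px [534. 336.] 2056.5 X [ 853.5 -167.6] rect [ 859.7 -167.6] [58.4 88.3] 77.5
px [297. 164.] 2956.0 X [ 510.1 -141.9] rect [ 510.8 -143.1] [59.7 59. ] 27.8
px [327.  90.] 277.0 X [497.6 -71.3] rect [495.9 -69.7] [18.4 25.4] 17.5
px [469.  71.] 250.0 X [595.6   6.9] rect [595.6   6.7] [11.1 23.1] 0.0
px [437.  73.] 705.0 X [572.9  -9.1] rect [572.9  -6.5] [42.1 27.4] 73.5
px [206.  13.] 112.5 X [377.4 -74.1] rect [390.4 -73. ] [54.8  6.7] 4.0
px [556. 238.] 91.5 X [-149.7  302.5] rect [-150.6  298.6] [70.4 21.6] 50.2
px [321. 228.] 526.5 X [451.1   8.3] rect [450.9   2.4] [ 76.1 117.8] 86.7
px [281. 195.] 239.0 X [ 512.6 -141.5] rect [ 512.3 -141.1] [58.1 58.9] 6.9
px [452. 180.] 120.5 X [ 8.9 18.6] rect [-3.   9.9] [ 70.8 147.6] 48.0
px [484. 133.] 868.5 X [-191.8  -96. ] rect [-192.6  -96.8] [104.3 148.9] 82.8
px [272. 137.] 977.5 X [ 451.3 -362. ] rect [ 448.6 -357.5] [229.9 116.1] 65.8
px [268. 109.] 67.0 X [ 417.3 -480.1] rect [ 417.5 -479.3] [45.5 27.6] 67.5
px [279.  83.] 525.5 X [ 335. -578.] rect [ 334.5 -578.8] [134.   90.1] 31.3
px [455.  72.] 49.5 X [-261.2 -369.9] rect [-257.7 -360.3] [229.1  11.8] 61.9
px [78. 68.] 213.0 X [ 979.6 -941. ] rect [ 981. -945.] [ 25.3 223.5] 9.6
px [92. 75.] 42.5 X [ 940.2 -889.2] rect [ 946.2 -938.2] [ 12.5 211.3] 6.5
px [92. 60.] 162.0 X [ 926.  -962.6] rect [ 925.6 -955.4] [ 26.4 230.7] 5.8
px [115.  41.] 374.0 X [  824.2 -1030.8] rect [  823.1 -1033.3] [ 83.7 160.2] 5.0
px [239.  36.] 447.0 X [ 380.1 -863.1] rect [ 380.1 -864.2] [119.8 100.2] 68.7
px [478.  29.] 435.5 X [-470.7 -530.1] rect [-509.2 -553.5] [140.6 270.5] 84.2
```

>>> send_rows([
  {"dp": [-0.002,0.018,-0.005],"rot": [0,-0.004,0],"grip": 0.048},
  {"dp": [-0.001,0.012,-0.02],"rot": [0,0,0],"grip": 0.048},
  {"dp": [0,0.002,-0.025],"rot": [0,0,0],"grip": 0.048},
  {"dp": [0,0,-0.01],"rot": [0,0,0],"grip": 0.048},
  {"dp": [0,0,0],"rot": [0,0,0],"grip": 0.048},
  {"dp": [0,0,0],"rot": [0,0,0],"grip": 0.048},
])

```text
clock: 36.5
tcp_pos: [0.5132, -0.1406, 0.0962]
orientation: [-3.025, -0.844, -0.003]
contact_force: [0.4, -0.6, -3.3]
grip_width: 0.0542
```

```bash
python3 -c "
from h import *
o,_=st()"
```

```text
t 36.5 tcp [ 0.5132 -0.1406  0.0962] yaw 31.2 zaxis [ 0.0016  0.0016 -1.    ] F [ 0.4 -0.6 -3.3] g 0.0542 j7 0.41
```

>>> send_rows([
  {"dp": [-0.0015,-0.002,-0.015],"rot": [-0.002,-0.001,0],"grip": 0.048},
  {"dp": [-0.001,-0.001,-0.014],"rot": [0,0,0],"grip": 0.048},
  {"dp": [0,0,-0.006],"rot": [0,0,0],"grip": 0.048},
  {"dp": [0,0,0],"rot": [0,0,0],"grip": 0.048},
  {"dp": [0,0,0],"rot": [0,0,0],"grip": 0.048},
])

```text
clock: 37.12
tcp_pos: [0.5112, -0.1446, 0.0596]
orientation: [3.024, 0.842, 0.006]
contact_force: [-0.3, 0.4, -4.4]
grip_width: 0.0544
```

```bash
python3 -c "
from h import *
o,_=st()"
```

```text
t 37.12 tcp [ 0.5112 -0.1446  0.0596] yaw 31.12 zaxis [ 0.0042 -0.0012 -1.    ] F [-0.3  0.4 -4.4] g 0.0544 j7 0.37
```

>>> send_rows([
  {"dp": [0,0.0007,-0.004],"rot": [0,0,0],"grip": 0.048},
  {"dp": [0,0,-0.0015],"rot": [0,0,0],"grip": 0.048},
  {"dp": [0,0,0],"rot": [0,0,0],"grip": 0.048},
  {"dp": [0,0,0],"rot": [0,0,0],"grip": 0.048},
])

```text
clock: 37.62
tcp_pos: [0.5119, -0.1438, 0.0545]
orientation: [3.024, 0.842, 0.008]
contact_force: [1.0, -0.0, -4.8]
grip_width: 0.0544
```

```bash
python3 -c "
from h import *
o,_=st()"
```

```text
t 37.62 tcp [ 0.5119 -0.1438  0.0545] yaw 31.13 zaxis [ 0.0057 -0.0015 -1.    ] F [ 1.  -0.  -4.8] g 0.0544 j7 0.37
```

>>> send_rows([
  {"dp": [-0.001,0,-0.001],"rot": [0,0.002,0],"grip": 0.048},
  {"dp": [0,0,-0.0005],"rot": [0,0,0],"grip": 0.048},
  {"dp": [0,0,0],"rot": [0,0,0],"grip": 0.058},
  {"dp": [0,0,0],"rot": [0,0,0],"grip": 0.072},
  {"dp": [0,0,0],"rot": [0,0,0],"grip": 0.072},
  {"dp": [0,0,0.02],"rot": [0,0,0],"grip": 0.072},
  {"dp": [0,0,0.04],"rot": [0,0,0],"grip": 0.072},
  {"dp": [0,0,0.05],"rot": [0,0,0],"grip": 0.072},
  {"dp": [0.005,0,0.05],"rot": [0,0,0.1],"grip": 0.072},
  {"dp": [0.01,0.02,0.04],"rot": [0,0,0.16],"grip": 0.072},
  {"dp": [0.01,0.03,0.02],"rot": [0,0,0.17],"grip": 0.072},
  {"dp": [0.005,0.03,0.01],"rot": [0,0,0.17],"grip": 0.072},
  {"dp": [0.005,0.02,0],"rot": [0,0,0.17],"grip": 0.072},
  {"dp": [0,0,0],"rot": [0,0,0.17],"grip": 0.072},
  {"dp": [0,0,0],"rot": [0,0,0],"grip": 0.072},
  {"dp": [0,0,0],"rot": [0,0,0],"grip": 0.072},
])

```text
clock: 39.62
tcp_pos: [0.5469, -0.0405, 0.2929]
orientation: [2.286, 2.145, 0.012]
contact_force: [-0.2, -0.1, -0.4]
grip_width: 0.0718
```

Run:
```python
from bd import *
o,_=st()
f=grab('wrist','w12.png');dark(f)
for n,c,y in (('b1',[.4425,.112],5.05),('b2',[.4487,-.1055],-6)):
    R=np.array([[np.cos(np.radians(y)),-np.sin(np.radians(y))],[np.sin(np.radians(y)),np.cos(np.radians(y))]])
```

```text
t 39.62 tcp [ 0.5469 -0.0405  0.2929] yaw 86.37 zaxis [ 1.010e-02  5.000e-04 -9.999e-01] F [-0.2 -0.1 -0.4] g 0.0718 j7 1.26
px [218. 338.] 522.0 X [ 835.3 -168.7] rect [ 832.7 -171.5] [61.9 43.2] 89.8
px [315. 188.] 147.0 X [578.6   7.5] rect [580.1   7.5] [29.8 17.3] 46.8
px [217. 142.] 255.0 X [ 504.4 -126.9] rect [ 505.3 -131.9] [60.7 37. ] 26.5
px [370.  85.] 82.0 X [445.   82.6] rect [444.7  83.2] [14.7 11.7] 1.5
px [366.  82.] 119.0 X [440.  77.] rect [443.8  78.8] [34.3 36.8] 65.0
px [427.  63.] 136.5 X [422.9 154.7] rect [433.4 157.4] [151.2   9.4] 4.1
px [413.  88.] 807.0 X [452.  139.2] rect [448.1 133.4] [194.4  33.3] 11.9
```

View pics/w12.png

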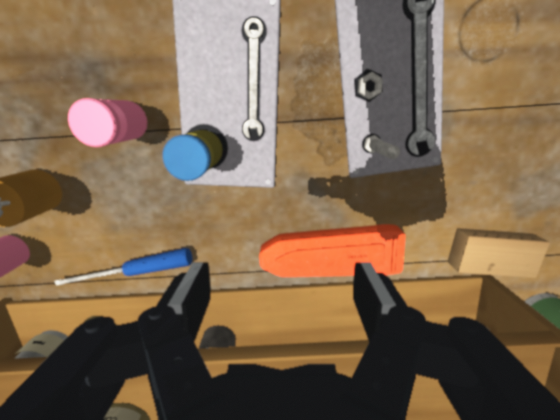

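Run:
```python
from h import *
f=load('wrist')
hsv=cv2.cvtColor(f['img'],cv2.COLOR_RGB2HSV).astype(int);H,S,V=hsv[...,0],hsv[...,1],hsv[...,2]
m=(H>95)&(H<120)&(S>110); m[240:]=0; m[:,235:]=0
for c in cv2.findContours(m.astype(np.uint8),0,2)[0]:
    if cv2.contourArea(c)>400:
        P=plane(f,c.reshape(-1,2),.099)[:,:2]*1000; x,r=cv2.minEnclosingCircle(P.astype(np.float32)); print('lid',np.round(x,1),r,((P.min(0)+P.max(0))/2).round(1))
print('expect short spanner ends', proj(f,[[.4318-.0707,-.0695+.0074,.012],[.4318+.0707,-.0695-.0074,.012]]).round(1))
print('bolt head/top expect',proj(f,[[.5196,.0862,.018],[.5196,.0862,.093]]).round(1), 'nut',proj(f,[[.4448,.0797,.021]]).round(1))
crop(f,165,0,450,190,2.8,'fin.png')
```

```text
lid [ 510.6 -143.1] 25.73028564453125 [ 510.6 -143.1]
expect short spanner ends [[253.5  18.8]
 [252.3 138.5]]
bolt head/top expect [[373.1 144. ]
 [392.3 151.7]] nut [[370.6  84.6]]
```

View pics/fin.png

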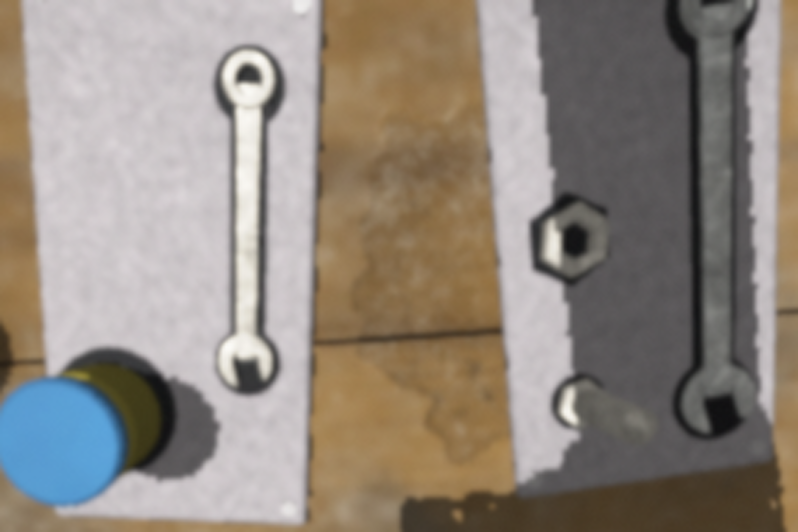

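```bash
python3 -c "
from bench import hand_in
print(hand_in())"
```

```text
the job is handed in; nothing more can be done
None
```

Both kits are made up and handed in, at about 40 s on the robot's clock. The order was long spanner, nut, bolt, short spanner, short jar. No verdict was reported.

Last checks, from the final wrist picture with the gripper open, clear and about 0.29 m up:
- **Short jar:** the lid measures (0.5106, -0.1431) against the disc at about (0.5105, -0.1428), so it is within about 1 mm.
- **Bolt:** upright on its disc, head down. I judged this by eye against the projected position and did not measure it again.
- **Nut:** on its hexagon with black showing all round, judged by eye.
- **Spanners:** both lie inside and in line with their outlines. More black shows on the left of the long spanner; I put this down to the camera's slant and did not measure it.
- **Left alone:** the tall jar, orange case and wood block were not touched. I did not re-measure where they stand.

**Differing measurements:** the side camera put the jar disc 2–3 mm from where the wrist camera did, and I used the wrist values. A by-eye corner check also put board 2's centre about 2 mm off in y, so I placed the short spanner by its outline.

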